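# Clamp the tea flask in its quick-release holder

### The arm

A 6-joint arm with a two-finger parallel gripper is mounted at the origin on the work surface. World frame = base frame: x ahead of the robot, y to its left, z up, the work surface at z = 0. Lengths are in mm, angles in rad, forces in N, time in s.
With the tool pointing down it reaches from about 425 to 1125 mm from the base axis. Payload 14.9 kg.
Tool frame: the origin (TCP) lies at the very end of the fingers, on their centre line; the grasp point (between the pads) lies 19 mm behind it (arm.pinch_z is the x of the grasp point in the tool frame, in mm); x points along the fingers, y is the direction in which the jaws open and shut, and the axes are right-handed (so a half turn about x gives the same grasp; the last joint's range is limited). The gripper opens to 91 mm and grips with 3 to 60 N. Pads are 32 mm wide; open, the fingers measure 118 mm over their backs; the gripper's body (76 mm by 178 mm) begins 60 mm behind the grasp point.
Start: joints at [-1.256, 0.379, 1.734, -0, 1.028, -0.033], TCP at [238.577, -658.102, 177.932] pointing down, gripper open.
Joint ranges: [-2.77, 2.77], [-0.74, 2.19], [0, 2.66], [-1.06, 4.2], [0.31, 2.87], [-3.08, 3.08]. Speed limits (rad/s): [1.89, 1.89, 2.39, 3.14, 3.14, 3.14].

### API

Orientations are given as a unit quaternion [x, y, z, w].
In Python, from rig import readout, eyes, arm gives the robot as it stands.
- The arm moves only by the tool servo_tool, never from a script. Its argument "targets" is a list of rows, each a list of 4 numbers: the shift along the tool's x, y, z in m, then the turn about the tool's x in rad. A call has 1 to 5 rows; each row is the pose to reach, as a shift and turn from the pose commanded when the call began, along the tool's axes at that moment; what a row does not reach only later rows make up. A row lasts 1/8 s, in which the tool goes at most 62.5 mm and 10.7 degrees, less where a joint would pass 70% of its speed; a pose out of reach is approached as far as the arm can. A call with a gripper value outside its range is refused whole. "hand" is the finger opening in m, from 0 to 0.0912, set as the call begins (left out, the last holds). The fingers move at their own pace and stop on an object; the grip force is fixed at half the most. Time passes only in rows, so rows that repeat a pose let the fingers close. It gives the time, the measured TCP pose, the force and the opening at its end, in the units of the state.
- readout.state(): the state, without advancing time (a new reading comes with each control period).
- eyes.snapshot(name): name is "scene" or "top"; returns a dict with "img" (480x640x3 uint8, blue, green, red), "intrinsics" (3x3 intrinsics, pixels), "origin" and "rotation" of the camera in the world. Camera axes: x right, y down, z forward; pixel columns grow to the right and rows downward; lengths in mm; the calibration is good to about 2 mm. A picture is of the moment at which its call begins. There is no depth.
- arm.finish_job(): hands the job in, once; it reports no verdict.
The state is a dict: "clock": time; "qpos": joint angles; "dq": joint speeds; "effort": joint torques, N m; "ee_pos": TCP position; "ee_rot": TCP orientation; "ft_force": force on the tool from outside, world axes, zero at the start; "wrist_torque": the same for the moment, N m; "grip_width": finger opening in mm.
Only numpy, scipy, OpenCV 4.12 (cv2) and the standard library are available. Lean on these libraries where they do the work, as an engineer would, in place of code of your own. Each camera call takes 0.05 s, during which the arm holds its last target. There are 200 camera calls.

### The job

Secure the black flask in its clamp. Press the clamp's quick-release lever fully and keep it down while you slide the movable jaw up until it has pushed the flask back into the fixed V jaw; let go of the lever so that the jaw locks there, then turn the black knob clockwise until the flask is gripped firmly but not crushed. Go gently on the lever, do not touch the flask with the robot, and leave the other tea things where they are.

Things in the scene. Friction and masses are not known exactly. Their poses are not given: they have to be found in the camera images.
- holder: Grey painted steel flask clamp fixed to the trunk lid: base plate 124 mm (x) by 360 mm (y), 10 mm thick. Origin on the work surface; y = sliding direction, towards the fixed V jaw at the +y end (two steel plates 80 mm high at 45 degrees). The movable jaw is a carriage 100 mm long, 76 mm wide, flat top 56 mm up, on a foot 124 mm wide and 30 mm high; about 2 N moves it while the lever is down, else a pawl in a 5 mm rack locks it: let go, it can slip back up to 5 mm.
- nest (a point): Point of the clamp where the flask's middle lies when the flask is fully back in the V jaw (117 mm above the work surface); axes as holder.
- flask_mid (a point): Middle (half-way up) of the black flask, a steel cylinder of 72 mm diameter up to 150 mm, narrower above, 214 mm tall, about 0.55 kg, smooth and slippery, standing loose on the clamp's base plate up to 15 mm short of the V jaw. z is its upright axis.
- jaw (a joint): Slide of the movable jaw along the clamp's +y, m; 0 = fully open, end stop at 0.112. The jaw meets the seated flask somewhere around 0.090 to 0.094, less as the screw is further out (0.094 minus 0.004 per rad of knob).
- face: The movable jaw's pressing face, 60 mm by 60 mm with a rubber front, carried by the screw in front of the carriage, centre 50 mm above the work surface. Behind the rubber it is sprung, about 15 N per mm. Properly tight is 30 to 60 N between face and flask (aim at 45 N); more than 75 N dents the flask.
- front (a point): Centre of the front surface of the pressing face; it touches the seated flask when it is 36 mm (in -y of the clamp) from nest.
- lever: Bare steel quick-release lever on the carriage's -x side. Origin on its pivot, which is parallel to the clamp's y; at rest its axes are the clamp's. Pressing the outer end down unlocks the jaw: it starts to move at about 6 N, needs about 9 N at its stop 11 mm lower, and springs back when let go. The jaw is free once it is 7 mm down; press it to 9 mm. More than 30 N on it (side pushes included) bends it.
- cup (a point): Middle of the floor of the dished thumb plate at the lever's outer end: 44 mm wide inside in y, 44 mm in x (from the outer lip to the carriage side), lips 14 mm high on both y sides and the outer side, so a fingertip pressing in it can also push the jaw along. At rest the floor is 49 mm above the work surface; nothing is beneath it.
- knob (a joint): Turn of the tightening knob, rad: grows clockwise seen from above, 0 to 5. Each rad drives the pressing face 4 mm out of the carriage. It resists with about 0.25 N m while turning free (that much or less, either way, when held still); once the face presses, 0.004 N m more per newton of pressing (0.18 N m more at 45 N). It stays where it is left.
- grip (a point): Point on the knob's vertical axis 28 mm above the carriage top, at the height to grip. The knob is a black bar 14 mm thick, 58 mm long, 32 mm high (from 64 to 96 mm above the work surface) on a 40 mm disc. x axis across the 14 mm thickness, y axis along the bar; at knob = 0 they are the clamp's x and y.
- mug: Red mug, 80 mm wide and 82 mm high, beyond the fixed jaw; leave it. Origin under its centre.
- sieve: Steel tea sieve, 72 mm wide bowl and 85 mm handle; leave it. Origin under the bowl.
- spoon: Bamboo spoon 170 mm long, lying on the far side of the clamp; leave it.
- snapbox: Clear plastic box with snap-shut lid, 86 x 121 mm and 58 mm high, on the robot's side of the flask; leave it. Origin under its centre.
- jar: Jar with cap, 68 mm wide and 85 mm high; leave it. Origin under its centre.
- saucer: White saucer, 130 mm wide; leave it.
- tin: Plain metal tin, 60 mm wide and 70 mm high; leave it. Origin under its centre.
Things that resemble listed ones, but are neither listed nor needed, are in the scene too. Of the things that look like the part that bears flask_mid, the middle-sized one is meant.

How it is judged:
By the outcome, as a careful person would: the job done as asked, in the order asked, and still so for the second after the job is handed in, with the robot touching nothing.
It also fails if it takes over 69 s, if anything falls off the work surface, if the arm or the gripper's body presses on something with over 40 N, if the wrist force passes 120 N, or if a joint passes its speed limit or range.

## Working session

There is one attempt and no reset: what is moved stays moved. The work goes in short steps, Python scripts to look and compute and a tool call to move; the robot and the scene stay as the last step left them, time stands still between calls to the robot, and variables do not carry over. Pictures are saved under pics/ and viewed, about 8 in all and at most 12, crops included, and the job is handed in when it is done.

Besides the shell and the picture viewer there is one more tool, called after "Emit:" as name(argument=value, ...), one argument or row to a line, values as JSON. servo_tool: Moves the arm, as the interface text tells. Its arguments: {"type":"object","properties":{"targets":{"type":"array","items":{"type":"array","items":{"type":"number"}}},"hand":{"type":"number"}},"required":["targets"]}

```bash
ls; mkdir -p pics
python3 - <<'E'
from rig import readout, eyes, arm
import cv2,json
print(readout.state(), arm.pinch_z)
for n in("scene","top"):
    s=eyes.snapshot(n); cv2.imwrite(f"pics/{n}0.png",s["img"]); print(n,s["intrinsics"],s["origin"],s["rotation"])
E
```

```text
pics
{'clock': 0.0, 'qpos': array([-1.25628512e+00,  3.79417094e-01,  1.73474621e+00,  3.43446086e-05,
        1.02850636e+00, -3.33223539e-02]), 'dq': array([ 0.00171128, -0.0001049 , -0.0007049 ,  0.00211995, -0.00097058,
       -0.00263742]), 'effort': array([ 1.73644941e-03, -7.63717246e+01, -4.34370589e+01,  6.51838328e-02,
        4.24465863e-02, -9.59741283e-05]), 'ee_pos': array([ 238.46240329, -657.68609945,  177.29943127]), 'ee_rot': array([-0.69639768, -0.12273101,  0.69648381, -0.12197404]), 'ft_force': array([ 0.78715258,  0.25658788, -0.84878526]), 'wrist_torque': array([ 0.0027261 ,  0.05070523, -0.0228952 ]), 'grip_width': 91.18850115195004} -18.8
scene [[563.47932188   0.         319.74170049]
 [  0.         563.47932188 236.71408826]
 [  0.           0.           1.        ]] [1121.41822208 -719.26990856 1279.56105142] [ 0.90172427  0.27307968 -0.0954839  -0.32125325]
top [[545.63862192   0.         313.78539286]
 [  0.         545.63862192 245.28734319]
 [  0.           0.           1.        ]] [ 471.36504482   69.36180132 1377.71229095] [-0.70157257  0.71177656 -0.01640315  0.03001647]
```

View pics/scene0.png

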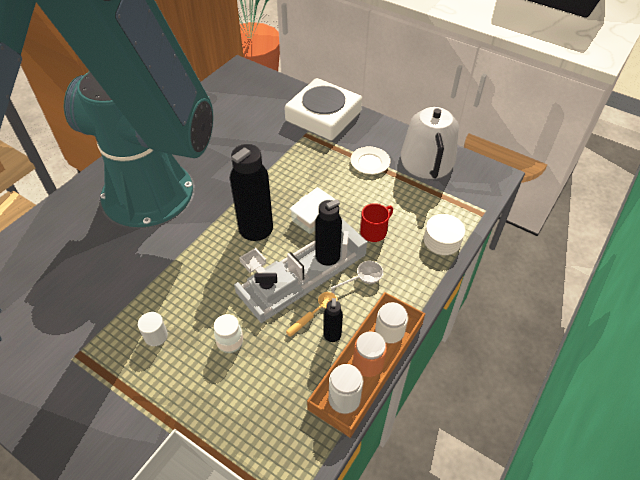

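View pics/top0.png

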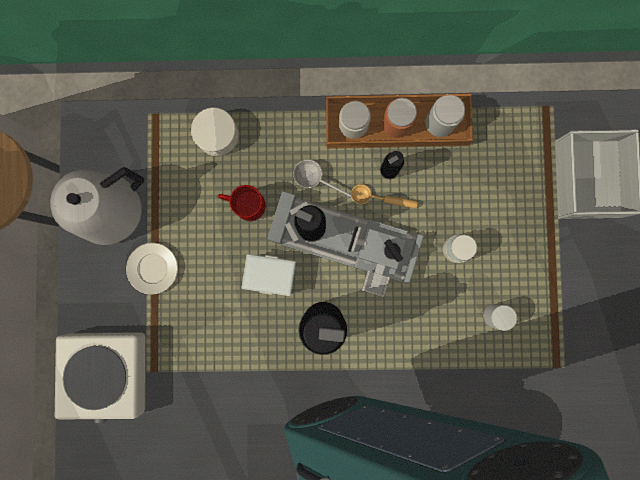

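The top view shows the clamp at about (350,238), the flask at (310,222), the knob at (393,250) and the thumb plate at (376,280). Up in this picture is world +x and left is +y. Next I'll enlarge the clamp in both views.

```bash
cat > h.py <<'E'
import numpy as np, cv2
from scipy.spatial.transform import Rotation as R
from rig import readout, eyes, arm
def cam(s):
    r=np.array(s["rotation"]); M=R.from_quat(r).as_matrix() if r.size==4 else r
    return np.array(s["intrinsics"]),np.array(s["origin"]),M
def ray(s,u,v):
    K,o,M=cam(s); return o, M@np.linalg.solve(K,[u,v,1])
def atz(s,u,v,z):
    o,d=ray(s,u,v); return o+d*(z-o[2])/d[2]
def proj(s,p):
    K,o,M=cam(s); q=K@(M.T@(np.array(p)-o)); return q[:2]/q[2]
def crop(s,x0,y0,x1,y1,k,name):
    c=cv2.resize(s["img"][y0:y1,x0:x1],None,fx=k,fy=k,interpolation=cv2.INTER_CUBIC); cv2.imwrite(name,c)
E
python3 - <<'E'
from h import *
crop(eyes.snapshot("top"),260,185,440,305,4.4,"pics/t1.png")
crop(eyes.snapshot("scene"),220,190,380,325,4.4,"pics/s1.png")
E
```

```text
(no output)
```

View pics/t1.png

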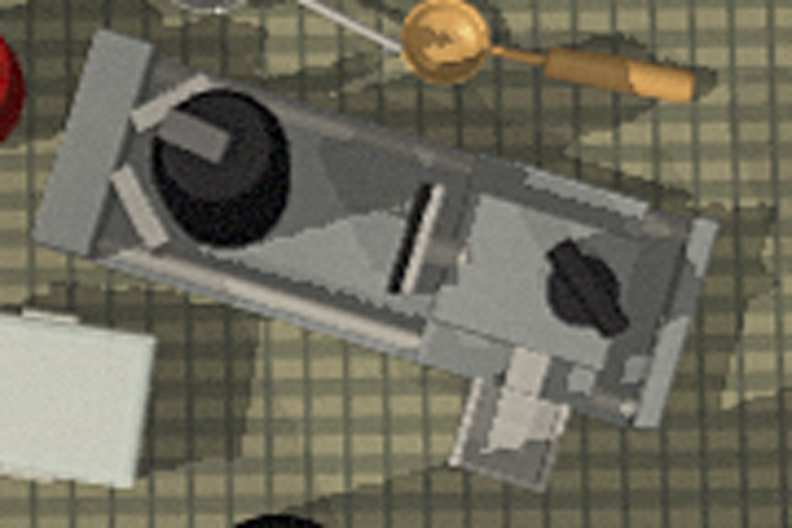

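View pics/s1.png

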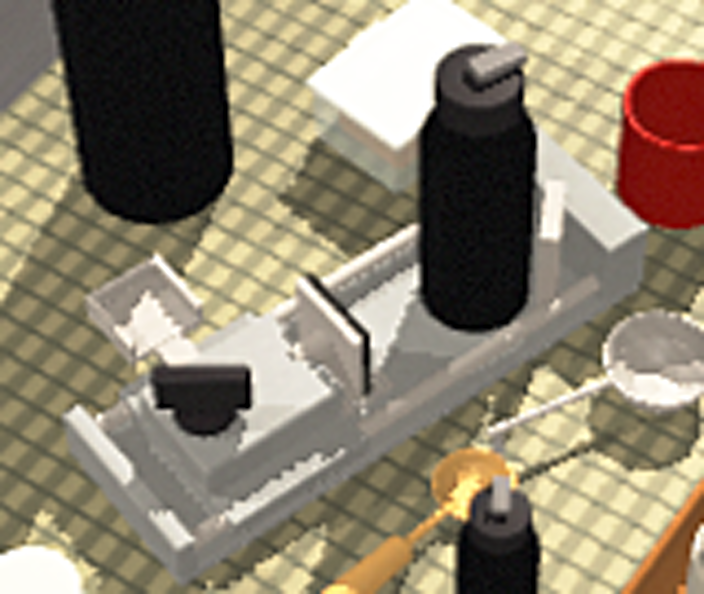

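Run:
```python
from h import *
np.set_printoptions(precision=1,suppress=True)
t=eyes.snapshot("top"); s=eyes.snapshot("scene")
T=lambda u,v,z:atz(t,260+u/4.4,185+v/4.4,z)
S=lambda u,v,z:atz(s,220+u/4.4,190+v/4.4,z)
for n,p in dict(cupTL=T(480,378,63),cupBL=T(450,465,63),cupBR=T(545,490,63),cupTR=T(570,405,63),
 knobA=T(563,248,96),knobB=T(618,330,96),carTL=T(478,193,56),carBL=T(430,318,56),carBR=T(603,368,56),
 faceA=T(440,187,80),faceB=T(402,293,80), faceblkA=T(428,187,80),faceblkB=T(390,290,80)).items(): print('T',n,p)
for n,p in dict(knobA=S(152,368,96),knobB=S(250,370,96),cup1=S(88,300,63),cup2=S(155,257,63),cup3=S(202,303,63)).items(): print('S',n,p)
```

```text
T cupTL [494.3 -38.   63. ]
T cupBL [447.2 -20.7  63. ]
T cupBR [432.9 -72.   63. ]
T cupTR [478.9 -86.6  63. ]
T knobA [562.4 -80.9  96. ]
T knobB [ 518.2 -109.1   96. ]
T carTL [596.4 -39.5  56. ]
T carBL [527.8 -11.8  56. ]
T carBR [ 499. -106.   56.]
T faceA [597.7 -17.   80. ]
T faceB [540.5   4.6  80. ]
T faceblkA [597.8 -10.6  80. ]
T faceblkB [542.2  11.   80. ]
S knobA [ 519.2 -109.6   96. ]
S knobB [567.7 -78.9  96. ]
S cup1 [438.4 -74.   63. ]
S cup2 [452.  -24.6  63. ]
S cup3 [497.9 -36.9  63. ]
```

Run:
```python
from h import *
np.set_printoptions(precision=1,suppress=True)
t=eyes.snapshot("top"); s=eyes.snapshot("scene")
T=lambda u,v,z:atz(t,260+u/4.4,185+v/4.4,z)
print("flask body@160",T(222,165,160))
# big flask: lid centre triangulate top & scene
def tri(a,b):
    o1,d1=ray(t,*a);o2,d2=ray(s,*b)
    A=np.c_[d1,-d2];k=np.linalg.lstsq(A,o2-o1,rcond=None)[0];p,q=o1+k[0]*d1,o2+k[1]*d2
    return (p+q)/2,np.linalg.norm(p-q)
print("big lid",tri((325,330),(247,152)))
print("flask lid",tri((260+205/4.4,185+130/4.4),(220+480/4.4,190+72/4.4)))
print("box",T(155,340,58),T(130,490,58))
M=R.from_quat(readout.state()["ee_rot"]).as_matrix(); print(M)
# base-plate fit: end plate right outer corners & left
for z in (10,30): print(z,T(718,228,z),T(640,428,z))
for z in (30,60): print(z,T(100,30,z),T(35,238,z))
```

```text
flask body@160 [603.  99. 160.]
big lid (array([377. ,  70.5, 305.8]), np.float64(1.8558589606934344))
flask lid (array([611.4, 103.4, 215.2]), np.float64(7.383263881942726))
box [517.8 139.7  58. ] [435.8 154.4  58. ]
[[-0.   0.3 -0.9]
 [ 0.  -0.9 -0.3]
 [-1.  -0.   0. ]]
10 [ 578.6 -179.3   10. ] [ 465.6 -132.2   10. ]
30 [ 577.1 -175.6   30. ] [ 465.7 -129.3   30. ]
30 [695.  170.4  30. ] [577.3 208.2  30. ]
60 [690.  168.1  60. ] [574.9 205.2  60. ]
```

```bash
cat >> h.py <<'E'
def plan(p,psi,n=1):
    """shift (m) and turn to bring the TCP to p (mm) with tool-y yaw psi (deg)"""
    st=readout.state(); M=R.from_quat(st["ee_rot"]).as_matrix()
    yaw=np.degrees(np.arctan2(M[1,1],M[0,1])); sh=M.T@(np.array(p)-st["ee_pos"])/1000
    print("t %.2f"%st["clock"],"pos",st["ee_pos"].round(1),"yaw %.1f"%yaw,"F",st["ft_force"].round(1),"shift",sh.round(4),"turn %.3f (other way %.3f)"%(np.radians((yaw-psi+180)%360-180),np.radians((yaw-psi)%360-360)), "q",st["qpos"].round(2))
E
python3 -c "
from h import *
plan([466,-55,150],82)"
```

```text
t 0.40 pos [ 238.5 -658.1  177.9] yaw -70.1 F [-0.  -0.1 -0.2] shift [ 0.0279 -0.4894 -0.4194] turn -2.654 (other way -2.654) q [-1.26  0.38  1.73 -0.    1.03 -0.03]
```

Emit:
servo_tool(
  targets=[
    [0, -0.098, -0.084, -0.18],
    [0, -0.196, -0.168, -0.36],
    [0, -0.294, -0.252, -0.54],
    [0, -0.392, -0.336, -0.72],
    [0.02, -0.489, -0.419, -0.9],
  ],
  hand=0,
)

```text
clock: 1.02
ee_pos: [349.4, -364.2, 175.1]
ee_rot: [0.573, 0.414, -0.573, 0.415]
ft_force: [0.1, 0.4, 0.3]
grip_width: 44.0
```

```bash
python3 -c "
from h import *
plan([466,-55,150],82)"
```

```text
t 1.02 pos [ 349.4 -364.2  175.1] yaw -18.2 F [0.1 0.4 0.3] shift [ 0.025   0.0143 -0.3301] turn -1.749 (other way -1.749) q [-0.85  0.07  2.13  0.    0.94 -0.53]
```

Emit:
servo_tool(
  targets=[
    [0.005, 0.003, -0.06, -0.18],
    [0.01, 0.006, -0.12, -0.36],
    [0.015, 0.009, -0.18, -0.54],
    [0.02, 0.012, -0.24, -0.72],
    [0.02, 0.014, -0.3, -0.9],
  ],
)

```text
clock: 1.65
ee_pos: [457.8, -83.8, 154.8]
ee_rot: [0.335, 0.622, -0.335, 0.623]
ft_force: [0.1, -2.0, -0.4]
grip_width: 0.2
```

```bash
python3 -c "
from h import *
plan([466,-55,150],82)"
```

```text
t 1.65 pos [457.8 -83.8 154.8] yaw 33.4 F [ 0.1 -2.  -0.4] shift [ 0.0048  0.0227 -0.0195] turn -0.848 (other way -0.848) q [-0.23  0.03  2.21 -0.    0.9  -0.81]
```

Emit:
servo_tool(
  targets=[
    [0.005, 0.01, -0.01, -0.18],
    [0.005, 0.0227, -0.0195, -0.36],
    [0.005, 0.0227, -0.0195, -0.54],
    [0.005, 0.0227, -0.0195, -0.72],
    [0.005, 0.0227, -0.0195, -0.848],
  ],
)

```text
clock: 2.28
ee_pos: [465.8, -57.0, 149.9]
ee_rot: [0.05, 0.705, -0.05, 0.705]
ft_force: [-0.4, -0.5, -0.3]
grip_width: 0.2
```

Emit:
servo_tool(
  targets=[
    [0, 0, 0, 0],
    [0, 0, 0, 0],
  ],
)

```text
clock: 2.52
ee_pos: [465.8, -57.0, 149.8]
ee_rot: [0.053, 0.705, -0.053, 0.705]
ft_force: [0.2, -0.3, -0.8]
grip_width: 0.4
```

```bash
python3 -c "
from h import *
plan([466,-55,80],82)
s=eyes.snapshot('scene');crop(s,190,120,390,270,4,'pics/s2.png')"
```

```text
t 2.52 pos [465.8 -57.  149.8] yaw 81.5 F [ 0.2 -0.3 -0.8] shift [ 0.0698  0.0021 -0.0001] turn -0.009 (other way -0.009) q [-0.17  0.05  2.21  0.    0.89 -1.59]
```

View pics/s2.png

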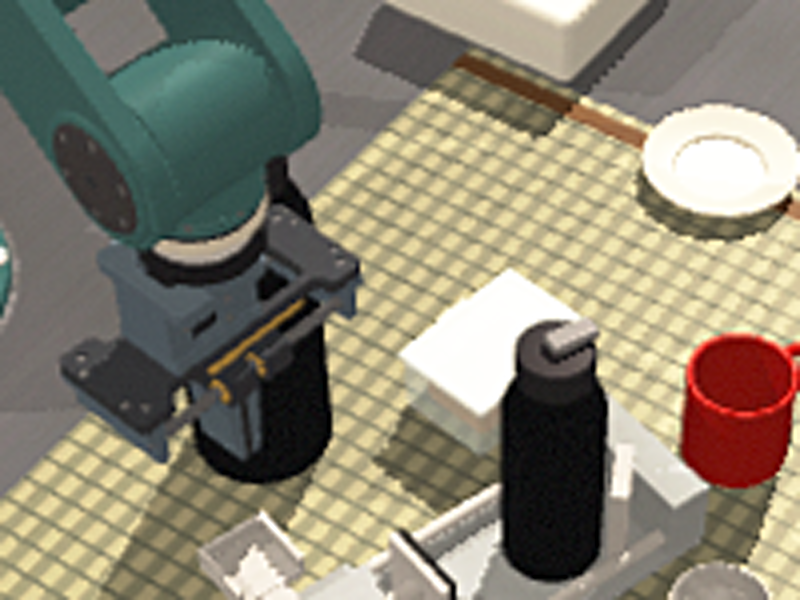

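```bash
python3 -c "
from h import *
s=eyes.snapshot('scene')
for z in range(150,560,50): print(z,((proj(s,[466,-57,z])-[190,120])*4).round())"
```

```text
150 [236. 473.]
200 [228. 423.]
250 [220. 370.]
300 [212. 314.]
350 [203. 254.]
400 [194. 191.]
450 [183. 124.]
500 [173.  53.]
550 [161. -24.]
```

Emit:
servo_tool(
  targets=[
    [0.03, 0.002, 0, 0.03],
    [0.06, 0.002, 0, 0.06],
    [0.08, 0.002, 0, 0.06],
    [0.08, 0.002, 0, 0.06],
  ],
)

```text
clock: 3.12
ee_pos: [465.1, -54.9, 68.7]
ee_rot: [0.073, 0.704, -0.073, 0.702]
ft_force: [-0.7, -0.4, 0.7]
grip_width: 0.1
```

```bash
python3 -c "
from h import *
plan([465.5,-55,55],78)
s=eyes.snapshot('scene');crop(s,190,160,320,258,6,'pics/s3.png')"
```

```text
t 3.12 pos [465.1 -54.9  68.7] yaw 78.2 F [-0.7 -0.4  0.7] shift [ 0.0137 -0.      0.0005] turn 0.003 (other way -6.281) q [-0.17  0.19  2.24  0.    0.71 -1.53]
```

View pics/s3.png

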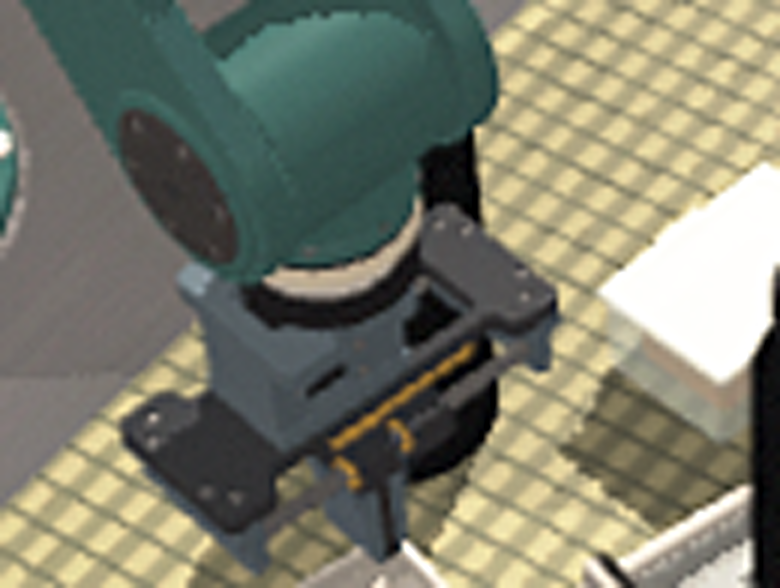

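The closed fingertips stand over the thumb plate, at crop (385,550), with the big flask behind the gripper. I'm going down slowly.

Emit:
servo_tool(
  targets=[
    [0.005, 0, 0, 0],
    [0.01, 0, 0, 0],
    [0.014, 0, 0, 0],
    [0.017, 0, 0, 0],
    [0.019, 0, 0, 0],
  ],
)

```text
clock: 3.8
ee_pos: [466.0, -55.0, 50.6]
ee_rot: [0.073, 0.703, -0.073, 0.703]
ft_force: [0.1, -0.5, -0.6]
grip_width: 0.7
```

Emit:
servo_tool(
  targets=[
    [0.001, 0, 0, 0],
    [0.002, 0, 0, 0],
    [0.003, 0, 0, 0],
    [0.004, 0, 0, 0],
  ],
)

```text
clock: 4.3
ee_pos: [466.1, -55.1, 46.8]
ee_rot: [0.073, 0.703, -0.073, 0.703]
ft_force: [0.3, 0.5, -1.0]
grip_width: 0.3
```

Emit:
servo_tool(
  targets=[
    [0.001, 0, 0, 0],
    [0.002, 0, 0, 0],
    [0.002, 0, 0, 0],
  ],
)

```text
clock: 4.68
ee_pos: [466.0, -55.0, 44.7]
ee_rot: [0.073, 0.703, -0.073, 0.703]
ft_force: [0.4, -0.7, -0.4]
grip_width: 0.4
```

Emit:
servo_tool(
  targets=[
    [0.001, 0, 0, 0],
    [0.002, 0, 0, 0],
    [0.002, 0, 0, 0],
  ],
)

```text
clock: 5.05
ee_pos: [466.0, -55.0, 42.7]
ee_rot: [0.073, 0.703, -0.073, 0.703]
ft_force: [0.1, -0.6, 0.4]
grip_width: 0.6
```

```bash
python3 -c "
from h import *
s=eyes.snapshot('scene');crop(s,215,200,315,275,8,'pics/s4.png')
print((proj(s,[466,-55,42.7])-[215,200])*8)"
```

```text
[304.63148192 500.27101365]
```

View pics/s4.png

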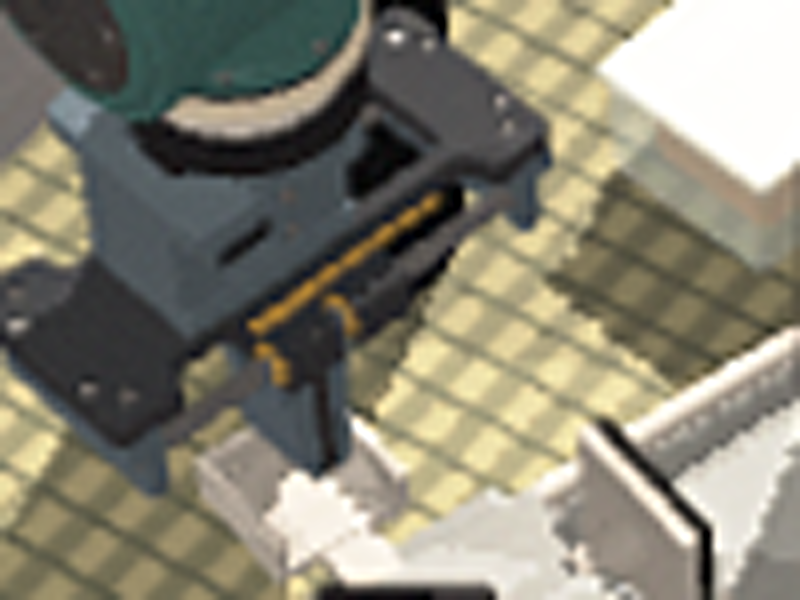

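```bash
python3 -c "
from h import *
np.set_printoptions(precision=1,suppress=True)
s=eyes.snapshot('scene')
for z in (45,50,60,70,80):
  print(z,*[atz(s,215+u/8,200+v/8,z)[:2] for u,v in((255,430),(315,473),(345,455),(300,442))])
t=eyes.snapshot('top'); crop(t,330,190,430,310,5,'pics/t4.png')
print((proj(t,[466,-55,49])-[330,190])*5)"
```

```text
45 [434.5 -41.9] [463.  -45.1] [466.8 -33.3] [450.6 -37.4]
50 [437.3 -44.7] [465.7 -47.8] [469.5 -36. ] [453.3 -40.2]
60 [442.8 -50.2] [471.  -53.3] [474.8 -41.6] [458.7 -45.7]
70 [448.4 -55.6] [476.4 -58.7] [480.1 -47.2] [464.1 -51.2]
80 [453.9 -61.1] [481.7 -64.2] [485.4 -52.7] [469.6 -56.7]
[229.5 463. ]
```

View pics/t4.png

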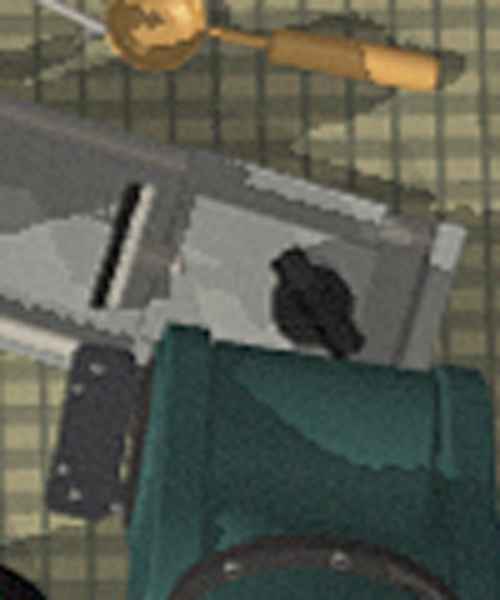

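Visually the fingertip sits near z≈70 while the reported TCP is at 43. No contact force agrees with that, so I'll go on down with the force as guide.

Emit:
servo_tool(
  targets=[
    [0.0015, 0, 0, 0],
    [0.003, 0, 0, 0],
    [0.004, 0, 0, 0],
  ],
)

```text
clock: 5.58
ee_pos: [466.0, -55.0, 38.6]
ee_rot: [0.073, 0.703, -0.073, 0.703]
ft_force: [0.6, 0.1, 0.6]
grip_width: 0.2
```

```bash
python3 -c "
from h import *
print(readout.state()['ft_force'],readout.state()['wrist_torque'],readout.state()['effort'])
s=eyes.snapshot('scene');crop(s,225,230,295,282,11,'pics/s5.png')
import json
for dz in(0,10,20,30):print((proj(s,[466,-55,38.7+dz])-[225,230])*11)"
```

```text
[0.5972697  0.10444557 0.60800985] [ 0.10751671 -0.12454645 -0.03679663] [-9.39372057e-06 -5.14987242e+01 -2.88540959e+01 -1.99249171e-02
  1.02211030e-01  7.77994705e-05]
[310.29249719 367.46649458]
[306.72116429 343.40905507]
[303.11350812 319.1069325 ]
[299.4689717  294.55637484]
```

View pics/s5.png

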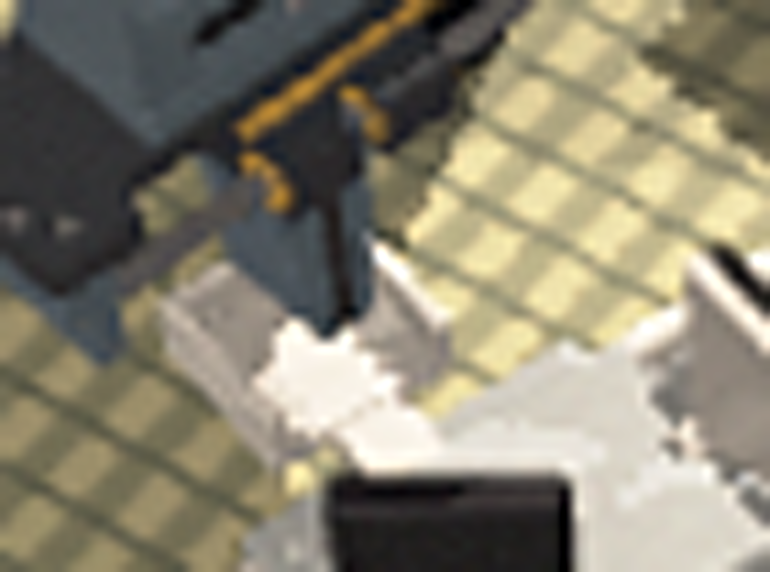

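Emit:
servo_tool(
  targets=[
    [0.002, 0, 0, 0],
    [0.004, 0, 0, 0],
    [0.006, 0, 0, 0],
    [0.007, 0, 0, 0],
    [0.008, 0, 0, 0],
  ],
)

```text
clock: 6.25
ee_pos: [466.1, -55.0, 30.7]
ee_rot: [0.073, 0.703, -0.073, 0.703]
ft_force: [-0.1, 0.7, -0.8]
grip_width: 0.2
```

Emit:
servo_tool(
  targets=[
    [0.001, 0, 0, 0],
    [0.002, 0, 0, 0],
    [0.003, 0, 0, 0],
    [0.004, 0, 0, 0],
    [0.005, 0, 0, 0],
  ],
)

```text
clock: 6.88
ee_pos: [466.1, -55.1, 25.7]
ee_rot: [0.073, 0.703, -0.073, 0.703]
ft_force: [0.4, -0.1, -0.6]
grip_width: 0.3
```

Emit:
servo_tool(
  targets=[
    [0.001, 0, 0, 0],
    [0.002, 0, 0, 0],
    [0.003, 0, 0, 0],
    [0.004, 0, 0, 0],
  ],
)

```text
clock: 7.38
ee_pos: [466.0, -55.0, 21.7]
ee_rot: [0.073, 0.703, -0.073, 0.703]
ft_force: [0.0, 0.3, 0.6]
grip_width: 0.4
```

Emit:
servo_tool(
  targets=[
    [0.001, 0, 0, 0],
    [0.002, 0, 0, 0],
    [0.003, 0, 0, 0],
  ],
)

```text
clock: 7.75
ee_pos: [466.0, -55.1, 18.7]
ee_rot: [0.073, 0.703, -0.073, 0.703]
ft_force: [0.2, 0.5, 0.5]
grip_width: 0.5
```

Emit:
servo_tool(
  targets=[
    [0.001, 0, 0, 0],
    [0.002, 0, 0, 0],
    [0.002, 0, 0, 0],
  ],
)

```text
clock: 8.12
ee_pos: [466.0, -55.0, 16.7]
ee_rot: [0.073, 0.703, -0.073, 0.703]
ft_force: [-0.4, 0.1, 0.9]
grip_width: 0.4
```

Emit:
servo_tool(
  targets=[
    [0.001, 0, 0, 0],
    [0.002, 0, 0, 0],
    [0.002, 0, 0, 0],
  ],
)

```text
clock: 8.5
ee_pos: [466.0, -55.0, 14.7]
ee_rot: [0.073, 0.703, -0.073, 0.703]
ft_force: [0.5, 0.3, 1.0]
grip_width: 0.2
```

Emit:
servo_tool(
  targets=[
    [0.001, 0, 0, 0],
    [0.002, 0, 0, 0],
    [0.002, 0, 0, 0],
  ],
)

```text
clock: 8.88
ee_pos: [465.9, -55.0, 12.9]
ee_rot: [0.073, 0.704, -0.073, 0.703]
ft_force: [-2.7, 0.9, 9.2]
grip_width: 0.3
```

```bash
python3 -c "
from h import *
print(readout.state()['ft_force'],readout.state()['ee_pos'])
s=eyes.snapshot('scene');a=s['img'][230:282,225:295];t=cv2.imread('pics/s5.png')
b=np.hstack([cv2.resize(t,(390,290)),cv2.resize(a,(390,290),interpolation=cv2.INTER_CUBIC)]);cv2.imwrite('pics/s6.png',b)"
```

```text
[-2.74681262  0.89435709  9.20079765] [465.86427894 -54.98525516  12.8536862 ]
```

View pics/s6.png

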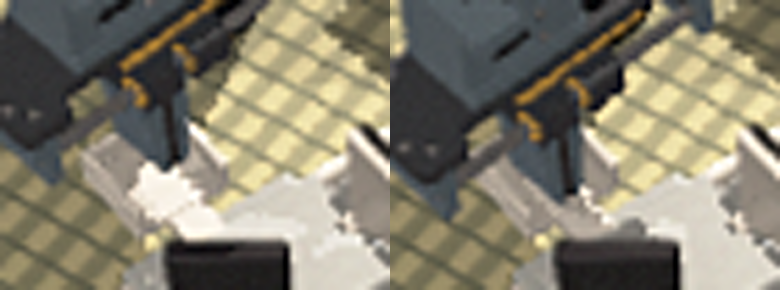

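Emit:
servo_tool(
  targets=[
    [0.0005, 0, 0, 0],
    [0.0005, 0, 0, 0],
  ],
)

```text
clock: 9.18
ee_pos: [465.6, -54.9, 12.4]
ee_rot: [0.073, 0.704, -0.073, 0.703]
ft_force: [-4.8, 2.6, 10.0]
grip_width: 0.3
```

```bash
python3 -c "
from h import *
s=readout.state();print(s['ft_force'],s['wrist_torque'],s['ee_pos'])"
```

```text
[-4.77014723  2.63665798 10.03198459] [0.3729761  0.65356609 0.03825192] [465.58454642 -54.88981523  12.37762672]
```

```bash
python3 -c "
from h import *
np.set_printoptions(precision=1,suppress=True)
s=eyes.snapshot('scene')
for z in (12,30,49,56,63): print(z,atz(s,258.2,265.9,z),atz(s,256,265.9,z))
print(proj(s,[466,-55,12.4]),proj(s,[466,-55,49]))
a=s['img'][240:285,228:288];cv2.imwrite('pics/s7.png',cv2.resize(a,(780,585),interpolation=cv2.INTER_CUBIC))"
```

```text
12 [468.7 -39.8  12. ] [463.7 -43.2  12. ]
30 [478.  -49.5  30. ] [473.  -52.8  30. ]
49 [487.8 -59.6  49. ] [482.9 -62.9  49. ]
56 [491.4 -63.4  56. ] [486.5 -66.7  56. ]
63 [495.  -67.1  63. ] [490.1 -70.4  63. ]
[254.  269.1] [252.9 261.2]
```

View pics/s7.png

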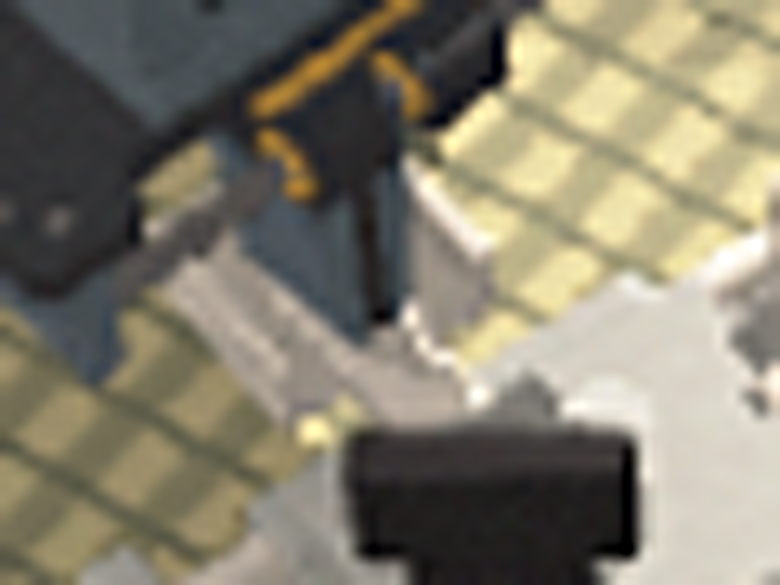

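The fingertip corner is at crop (370,335). That puts it at about (483,-62) for z=49, which is on the cup floor, so the real tip sits about 36 mm above the reported TCP. The side force points along the clamp's -x, so I'll lift a little, move 3 mm outward and press again.

Emit:
servo_tool(
  targets=[
    [-0.003, 0, 0, 0],
    [-0.003, 0, -0.003, 0],
    [-0.0015, 0, -0.003, 0],
    [-0.0005, 0, -0.003, 0],
    [-0.0005, 0, -0.003, 0],
  ],
)

```text
clock: 9.85
ee_pos: [462.5, -54.3, 12.6]
ee_rot: [0.073, 0.704, -0.073, 0.703]
ft_force: [-5.3, 1.5, 9.1]
grip_width: 0.2
```

Emit:
servo_tool(
  targets=[
    [0.0005, 0, 0, 0],
    [0.001, 0, 0, 0],
    [0.001, 0, 0, 0],
  ],
)

```text
clock: 10.22
ee_pos: [461.8, -54.1, 11.6]
ee_rot: [0.073, 0.704, -0.073, 0.702]
ft_force: [-8.6, 3.3, 12.4]
grip_width: 0.5
```

Emit:
servo_tool(
  targets=[
    [0, 0, -0.0005, 0],
    [0, 0, -0.001, 0],
    [0, 0, -0.001, 0],
  ],
)

```text
clock: 10.6
ee_pos: [462.0, -54.2, 11.8]
ee_rot: [0.073, 0.703, -0.073, 0.703]
ft_force: [-3.0, 2.0, 9.4]
grip_width: 0.3
```

```bash
python3 -c "
from h import *
s=readout.state();print(s['ft_force'],s['wrist_torque'],s['ee_pos'])"
```

```text
[-3.0484765   2.01081294  9.43026238] [ 0.43475288  0.33906756 -0.02818437] [462.03391347 -54.16427915  11.84868794]
```

Emit:
servo_tool(
  targets=[
    [0.0005, 0, -0.0005, 0],
    [0.001, 0, -0.0007, 0],
    [0.0015, 0, -0.001, 0],
    [0.002, 0, -0.0013, 0],
  ],
)

```text
clock: 11.1
ee_pos: [460.8, -53.8, 9.9]
ee_rot: [0.073, 0.703, -0.073, 0.703]
ft_force: [-2.6, 2.9, 9.1]
grip_width: 0.3
```

Emit:
servo_tool(
  targets=[
    [0.0007, 0, -0.0004, 0],
    [0.0015, 0, -0.0008, 0],
    [0.002, 0, -0.0012, 0],
    [0.0025, 0, -0.0014, 0],
  ],
)

```text
clock: 11.6
ee_pos: [459.4, -53.5, 7.4]
ee_rot: [0.073, 0.703, -0.073, 0.703]
ft_force: [-2.7, 3.2, 10.7]
grip_width: 0.6
```

Emit:
servo_tool(
  targets=[
    [0.0005, 0, -0.0003, 0],
    [0.001, 0, -0.0006, 0],
    [0.0015, 0, -0.0008, 0],
    [0.002, 0, -0.001, 0],
  ],
)

```text
clock: 12.1
ee_pos: [458.3, -53.3, 5.4]
ee_rot: [0.073, 0.704, -0.073, 0.703]
ft_force: [-3.8, 3.4, 11.1]
grip_width: 0.4
```

Emit:
servo_tool(
  targets=[
    [0.0005, 0, -0.0003, 0],
    [0.001, 0, -0.0006, 0],
    [0.001, 0.002, -0.0004, 0],
    [0.001, 0.005, 0, 0],
    [0.001, 0.008, 0.0003, 0],
  ],
)

```text
clock: 12.72
ee_pos: [460.1, -45.7, 4.3]
ee_rot: [0.073, 0.704, -0.073, 0.703]
ft_force: [-5.1, 0.2, 10.6]
grip_width: 0.4
```

Emit:
servo_tool(
  targets=[
    [0, 0.003, 0.0003, 0],
    [0, 0.006, 0.0007, 0],
    [0, 0.009, 0.001, 0],
    [0, 0.012, 0.0013, 0],
  ],
)

```text
clock: 13.22
ee_pos: [463.9, -34.2, 4.3]
ee_rot: [0.073, 0.704, -0.073, 0.703]
ft_force: [-5.0, -0.7, 11.2]
grip_width: 0.5
```

Emit:
servo_tool(
  targets=[
    [0, 0.005, 0.0003, 0],
    [0, 0.011, 0.0008, 0],
    [0, 0.017, 0.0015, 0],
    [0, 0.023, 0.0021, 0],
    [0, 0.029, 0.0028, 0],
  ],
)

```text
clock: 13.85
ee_pos: [473.0, -6.3, 4.4]
ee_rot: [0.073, 0.703, -0.073, 0.703]
ft_force: [-2.9, -0.5, 9.7]
grip_width: 0.4
```

```bash
python3 -c "
from h import *
plan([490,30,4.3],78)
s=eyes.snapshot('scene');t=eyes.snapshot('top')
a=np.hstack([cv2.resize(s['img'][190:325,220:380],(400,338)),cv2.resize(t['img'][185:320,260:420],(400,338))]);cv2.imwrite('pics/s8.png',a)"
```

```text
t 13.85 pos [473.   -6.3   4.4] yaw 78.2 F [-2.9 -0.5  9.7] shift [0.0001 0.039  0.0092] turn 0.004 (other way -6.279) q [-0.06  0.33  2.24 -0.    0.57 -1.43]
```

View pics/s8.png

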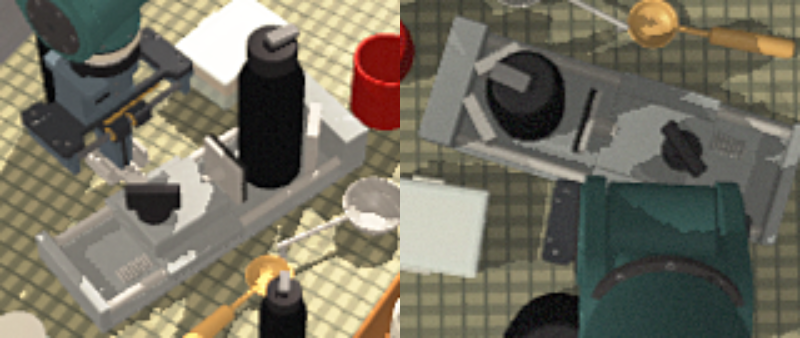

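```bash
cat >> h.py <<'E'
def look():
    """jaw travel (mm, knob template in top view), flask-lid shift, big-flask patch change"""
    t=eyes.snapshot("top"); g=lambda i:cv2.cvtColor(i,cv2.COLOR_BGR2GRAY)
    ref=g(cv2.imread("pics/top0.png")); im=g(t["img"])
    def match(x0,y0,x1,y1,m,ang=0):
        tp=ref[y0:y1,x0:x1]; r=cv2.matchTemplate(im[y0-m:y1+m,x0-m:x1+m],tp,cv2.TM_CCOEFF_NORMED)
        v=r.max(); j,i=np.unravel_index(r.argmax(),r.shape)
        def sub(a,k): 
            if 0<k<len(a)-1: d=a[k-1]-2*a[k]+a[k+1]; return k+.5*(a[k-1]-a[k+1])/d if d else k
            return k
        return sub(r[j],i)-m, sub(r[:,i],j)-m, v
    k=match(380,236,408,264,45); a=atz(t,394,250,88); b=atz(t,394+k[0],250+k[1],88)
    print("knob px",np.round(k,2),"travel",(b-a)[:2].round(1),np.linalg.norm(b-a).round(1))
    f=match(292,200,330,242,14); a=atz(t,310,222,180); b=atz(t,310+f[0],222+f[1],180)
    print("flask px",np.round(f,2),"shift",(b-a)[:2].round(1))
    d=cv2.absdiff(ref,im)[310:350,296:340]; print("big flask diff",d.mean().round(1))
E
python3 -c "
from h import *
look()"
```

```text
knob px [-19.96  -6.02   0.85] travel [14.9 46.7] 49.1
flask px [ 0.05 -0.    0.99] shift [ 0.  -0.1]
big flask diff 14.0
```

Emit:
servo_tool(
  targets=[
    [0, 0.006, 0.0007, 0],
    [0, 0.012, 0.0014, 0],
    [0, 0.018, 0.0021, 0],
    [0, 0.022, 0.0025, 0],
    [0, 0.025, 0.0028, 0],
  ],
)

```text
clock: 14.62
ee_pos: [480.7, 17.5, 4.4]
ee_rot: [0.072, 0.703, -0.073, 0.703]
ft_force: [-2.8, -2.6, 10.0]
grip_width: 0.4
```

```bash
python3 -c "
from h import *
look();plan([490,30,4.3],78)"
```

```text
knob px [-29.72  -9.19   0.81] travel [22.8 69.6] 73.3
flask px [-1.81 -0.55  0.83] shift [1.3 4. ]
big flask diff 19.3
t 14.68 pos [480.9  17.7   4.4] yaw 78.2 F [-3.4 -0.3 10.5] shift [0.0001 0.0139 0.0064] turn 0.004 (other way -6.279) q [-0.01  0.34  2.22 -0.    0.58 -1.38]
```

Emit:
servo_tool(
  targets=[
    [0, 0.002, 0.0002, 0],
    [0, 0.004, 0.0004, 0],
    [0, 0.006, 0.0006, 0],
    [0, 0.008, 0.0008, 0],
  ],
)

```text
clock: 15.18
ee_pos: [483.0, 24.9, 4.4]
ee_rot: [0.072, 0.703, -0.073, 0.703]
ft_force: [-3.1, -5.2, 10.0]
grip_width: 0.6
```

Emit:
servo_tool(
  targets=[
    [0, 0.0015, 0.0002, 0],
    [0, 0.003, 0.0003, 0],
    [0, 0.0045, 0.0005, 0],
  ],
)

```text
clock: 15.55
ee_pos: [484.4, 29.2, 4.3]
ee_rot: [0.072, 0.704, -0.073, 0.703]
ft_force: [-3.3, -5.1, 9.7]
grip_width: 0.4
```

```bash
python3 -c "
from h import *
look();plan([490,30,4.3],78)"
```

```text
knob px [-30.3   -9.29   0.71] travel [23.1 71. ] 74.6
flask px [-2.62 -0.84  0.81] shift [2.  5.8]
big flask diff 21.7
t 15.60 pos [484.5  29.3   4.4] yaw 78.2 F [-3.4 -5.4  9.7] shift [0.0001 0.0018 0.0053] turn 0.004 (other way -6.279) q [ 0.01  0.35  2.21 -0.    0.58 -1.35]
```

Emit:
servo_tool(
  targets=[
    [0, 0.001, 0.0001, 0],
    [0, 0.002, 0.0002, 0],
    [0, 0.003, 0.0003, 0],
  ],
)

```text
clock: 15.98
ee_pos: [485.3, 32.0, 4.3]
ee_rot: [0.072, 0.704, -0.073, 0.703]
ft_force: [-3.6, -8.5, 9.6]
grip_width: 0.3
```

```bash
python3 -c "
from h import *
look();plan([490,30,4.3],78)"
```

```text
knob px [-31.16  -9.63   0.71] travel [23.9 73. ] 76.8
flask px [-2.85 -0.3   0.79] shift [0.8 6.3]
big flask diff 22.4
t 16.02 pos [485.3  32.    4.3] yaw 78.2 F [-2.8 -7.   9.2] shift [ 0.    -0.001  0.005] turn 0.004 (other way -6.279) q [ 0.02  0.35  2.21 -0.    0.58 -1.35]
```

Emit:
servo_tool(
  targets=[
    [0, 0.0005, 0.0001, 0],
    [0, 0.001, 0.0001, 0],
    [0, 0.001, 0.0001, 0],
  ],
)

```text
clock: 16.4
ee_pos: [485.4, 32.6, 4.2]
ee_rot: [0.072, 0.704, -0.073, 0.703]
ft_force: [-4.1, -10.8, 8.3]
grip_width: 0.3
```

Emit:
servo_tool(
  targets=[
    [0, 0.0005, 0.0001, 0],
    [0, 0.001, 0.0001, 0],
    [0, 0.001, 0.0001, 0],
  ],
)

```text
clock: 16.77
ee_pos: [485.5, 33.2, 4.1]
ee_rot: [0.072, 0.704, -0.073, 0.703]
ft_force: [-4.1, -16.5, 6.6]
grip_width: 0.2
```

```bash
python3 -c "
from h import *
look();plan([490,30,4.3],78);print(readout.state()['wrist_torque'])"
```

```text
knob px [-31.35  -9.64   0.69] travel [23.9 73.4] 77.2
flask px [-2.87 -0.3   0.78] shift [0.8 6.3]
big flask diff 22.6
t 16.82 pos [485.5  33.2   4.1] yaw 78.2 F [ -3.3 -15.7   7.3] shift [-0.0002 -0.0022  0.0051] turn 0.004 (other way -6.279) q [ 0.02  0.35  2.21 -0.    0.58 -1.34]
[-2.98945322  0.54522546 -0.21997389]
```

```bash
python3 -c "
from h import *
t=eyes.snapshot('top')
T=lambda u,v,z:atz(t,260+u/4.4,185+v/4.4,z)[:2]
for z in(80,90):
  for a,b in (((140,130),(213,92)),((130,170),(170,240))):
    p,q=T(*a,z),T(*b,z); d=(q-p)/np.linalg.norm(q-p); n=np.array([-d[1],d[0]])
    print(z,p.round(1),q.round(1),'ang',np.degrees(np.arctan2(*d[::-1])).round(1),'dist old',abs(n@(np.array([603,99])-p)).round(1),'new',abs(n@(np.array([605,105.5])-p)).round(1))
"
```

```text
80 [631.4 145.4] [651.6 105.3] ang -63.3 dist old 46.3 new 41.6
80 [609.7 151. ] [571.2 129.7] ang -151.0 dist old 42.3 new 37.6
90 [630.2 144.8] [650.2 105.1] ang -63.3 dist old 44.9 new 40.2
90 [608.6 150.4] [570.4 129.3] ang -151.0 dist old 42.3 new 37.6
```

Emit:
servo_tool(
  targets=[
    [-0.001, 0, 0.0005, 0],
    [-0.002, 0, 0.001, 0],
    [-0.003, 0, 0.0015, 0],
    [-0.004, 0, 0.002, 0],
    [-0.005, 0, 0.0025, 0],
  ],
)

```text
clock: 17.5
ee_pos: [488.7, 32.5, 9.2]
ee_rot: [0.072, 0.703, -0.073, 0.704]
ft_force: [1.8, -19.7, -1.7]
grip_width: 0.2
```

Emit:
servo_tool(
  targets=[
    [-0.001, 0, 0.0005, 0],
    [-0.002, 0, 0.001, 0],
    [-0.003, 0, 0.0015, 0],
    [-0.004, 0, 0.002, 0],
  ],
)

```text
clock: 18.0
ee_pos: [491.0, 31.9, 13.1]
ee_rot: [0.072, 0.703, -0.073, 0.704]
ft_force: [4.2, -22.6, -6.0]
grip_width: 0.6
```

Emit:
servo_tool(
  targets=[
    [0, -0.001, -0.0005, 0],
    [0, -0.002, -0.001, 0],
    [0, -0.004, -0.001, 0],
    [-0.001, -0.006, -0.001, 0],
  ],
)

```text
clock: 18.5
ee_pos: [488.0, 27.6, 14.1]
ee_rot: [0.073, 0.703, -0.073, 0.703]
ft_force: [0.6, 0.9, -0.0]
grip_width: 0.5
```

```bash
python3 -c "
from h import *
look();plan([490,30,4.3],78)"
```

```text
knob px [-31.18  -9.37   0.66] travel [23.3 73.1] 76.7
flask px [-2.86 -0.31  0.78] shift [0.8 6.3]
big flask diff 21.7
t 18.55 pos [488.   27.5  14.3] yaw 78.2 F [-1.   0.9  0.1] shift [0.01   0.0028 0.0014] turn 0.004 (other way -6.279) q [ 0.01  0.33  2.21  0.    0.61 -1.36]
```

Emit:
servo_tool(
  targets=[
    [-0.03, 0, 0, 0],
    [-0.07, 0, 0, 0],
    [-0.11, 0, 0, 0],
    [-0.15, 0, 0, 0],
    [-0.15, 0, 0, 0],
  ],
)

```text
clock: 19.18
ee_pos: [489.9, 27.7, 167.0]
ee_rot: [0.073, 0.702, -0.072, 0.705]
ft_force: [-0.2, 0.8, -0.3]
grip_width: 0.5
```

```bash
python3 -c "
from h import *
s=eyes.snapshot('scene')
for z in(229,265):
  for dx in(-38,0,38): print(z,dx,[((proj(s,[466+sg*89*.148+dx*.989,-57+sg*89*.989-dx*.148,z])-[190,120])*4).round() for sg in(1,-1)])
look();plan([565.8,-21.7,150],122)"
```

```text
229 -38 [array([284., 285.]), array([ 73., 443.])]
229 0 [array([326., 314.]), array([115., 475.])]
229 38 [array([369., 344.]), array([158., 509.])]
265 -38 [array([280., 246.]), array([ 64., 404.])]
265 0 [array([322., 275.]), array([106., 437.])]
265 38 [array([366., 305.]), array([150., 471.])]
knob px [-30.98  -9.49   0.64] travel [23.6 72.6] 76.3
flask px [-2.87 -0.31  0.79] shift [0.8 6.3]
big flask diff 21.6
t 19.27 pos [487.9  27.7 164. ] yaw 78.2 F [ 0.2  0.3 -0.7] shift [ 0.014  -0.0325  0.0863] turn -0.764 (other way -0.764) q [ 0.01  0.06  2.16  0.    0.92 -1.36]
```

Emit:
servo_tool(
  targets=[
    [0, -0.012, 0.035, 0],
    [0, -0.025, 0.065, 0],
    [0, -0.0325, 0.0863, -0.1],
    [0, -0.0325, 0.0863, -0.28],
    [0, -0.0325, 0.0863, -0.46],
  ],
  hand=0.05,
)

```text
clock: 19.9
ee_pos: [565.1, -21.9, 162.2]
ee_rot: [-0.091, 0.702, 0.092, 0.7]
ft_force: [0.5, -0.5, 0.1]
grip_width: 47.5
```

Emit:
servo_tool(
  targets=[
    [0.005, 0, 0, -0.15],
    [0.014, 0, 0, -0.304],
    [0.014, 0, 0, -0.304],
  ],
)

```text
clock: 20.27
ee_pos: [564.7, -21.7, 148.2]
ee_rot: [-0.194, 0.681, 0.195, 0.679]
ft_force: [0.6, 0.4, 0.2]
grip_width: 50.3
```

```bash
python3 -c "
from h import *
plan([565.8,-21.7,60],122)
s=eyes.snapshot('scene'); print(proj(s,[565.8,-21.7,90]))
import cv2
# dark-pixel knob blob in scene view
g=s['img'].max(2)[245:290,255:310]; m=(g<45).astype(np.uint8)
n,l,st,c=cv2.connectedComponentsWithStats(m)
for i in range(1,n):
  if st[i,4]>15: print(st[i]+[255,245,0,0,0],c[i]+[255,245])
m0=(cv2.imread('pics/scene0.png').max(2)[265:300,245:285]<45).astype(np.uint8)
n,l,st,c=cv2.connectedComponentsWithStats(m0)
for i in range(1,n):
  if st[i,4]>15: print('ref',st[i]+[245,265,0,0,0],c[i]+[245,265])
print(proj(s,[541.7,-94.5,90]))
"
```

```text
t 20.27 pos [564.7 -21.7 148.2] yaw 121.9 F [0.6 0.4 0.2] shift [ 0.0882 -0.0008  0.0012] turn -0.001 (other way -0.001) q [-0.08  0.21  2.02 -0.    0.91 -2.21]
[289.2922212  260.31630106]
[280 260  21  14 191] [290.23036649 266.2617801 ]
ref [255 275  22  14 196] [266.16326531 281.25510204]
[265.25021927 274.96567809]
```

Emit:
servo_tool(
  targets=[
    [0.03, 0, 0.001, 0],
    [0.06, 0, 0.001, 0],
    [0.08, 0, 0.001, 0],
    [0.08, 0, 0.001, 0],
  ],
)

```text
clock: 20.82
ee_pos: [566.0, -21.2, 69.0]
ee_rot: [-0.194, 0.681, 0.195, 0.679]
ft_force: [-1.3, -0.2, 0.2]
grip_width: 49.7
```

Emit:
servo_tool(
  targets=[
    [0.005, 0, 0, 0],
    [0.01, 0, 0, 0],
    [0.015, 0, 0, 0],
    [0.02, 0, 0, 0],
    [0.024, 0, 0, 0],
  ],
)

```text
clock: 21.45
ee_pos: [566.8, -21.2, 46.0]
ee_rot: [-0.195, 0.68, 0.195, 0.68]
ft_force: [-0.2, -0.2, -0.1]
grip_width: 50.1
```

Emit:
servo_tool(
  targets=[
    [0, 0, 0, 0],
    [0, 0, 0, 0],
    [0, 0, 0, 0],
    [0, 0, 0, 0],
  ],
  hand=0,
)

```text
clock: 21.95
ee_pos: [566.2, -20.5, 46.3]
ee_rot: [-0.194, 0.68, 0.195, 0.679]
ft_force: [-3.3, 15.0, 14.5]
grip_width: 13.8
```

Emit:
servo_tool(
  targets=[
    [0, 0, 0, 0],
    [0, 0, 0, 0],
  ],
)

```text
clock: 22.2
ee_pos: [566.3, -20.4, 46.4]
ee_rot: [-0.194, 0.68, 0.195, 0.679]
ft_force: [-3.8, 8.2, 5.8]
grip_width: 13.5
```

```bash
python3 -c "
from h import *
plan([566,-21.5,44],122);print(readout.state()['wrist_torque'],readout.state()['grip_width'])"
```

```text
t 22.20 pos [566.3 -20.4  46.4] yaw 122.0 F [-3.8  8.2  5.8] shift [ 0.0024 -0.0008 -0.0009] turn -0.000 (other way -0.000) q [-0.08  0.37  2.05  0.    0.72 -2.21]
[1.89075093 0.65946768 0.27308277] 13.5097151790583
```

Emit:
servo_tool(
  targets=[
    [0, 0.0008, 0, 0.03],
    [0, 0.0008, 0, 0.08],
    [0, 0.0008, 0, 0.13],
    [0, 0.0008, 0, 0.18],
  ],
)

```text
clock: 22.7
ee_pos: [566.3, -20.4, 46.4]
ee_rot: [-0.132, 0.695, 0.132, 0.694]
ft_force: [-1.7, 3.2, 3.4]
grip_width: 13.7
```

```bash
cat >> h.py <<'E'
def kn():
    s=readout.state(); M=R.from_quat(s["ee_rot"]).as_matrix(); psi=np.degrees(np.arctan2(M[1,1],M[0,1]))
    print("t %.2f yaw %.1f turned %.3f"%(s["clock"],psi,np.radians(122-psi)),"T",s["wrist_torque"].round(2),"Ft",(M.T@s["ft_force"]).round(1),"w %.1f"%s["grip_width"],"pos",s["ee_pos"].round(1))
E
python3 -c "
from h import *
kn()"
```

```text
t 22.70 yaw 111.6 turned 0.182 T [0.61 0.23 0.41] Ft [-3.4  3.6 -0.4] w 13.7 pos [566.3 -20.4  46.4]
```

Emit:
servo_tool(
  targets=[
    [0, 0, 0, 0.05],
    [0, 0, 0, 0.1],
    [0, 0, 0, 0.15],
    [0, 0, 0, 0.2],
  ],
)

```text
clock: 23.2
ee_pos: [566.3, -20.6, 46.4]
ee_rot: [-0.063, 0.704, 0.062, 0.704]
ft_force: [-2.2, 0.7, 2.5]
grip_width: 13.9
```

```bash
python3 -c "
from h import *
kn()"
```

```text
t 23.20 yaw 100.1 turned 0.381 T [0.17 0.21 0.41] Ft [-2.5  1.1 -2. ] w 13.9 pos [566.3 -20.6  46.4]
```

```bash
python3 -c "
from h import *
for i in range(5):
  eyes.snapshot('scene'); print(readout.state()['wrist_torque'].round(3))
look()"
```

```text
[0.232 0.291 0.328]
[0.228 0.302 0.232]
[0.251 0.422 0.136]
[0.223 0.475 0.189]
[0.208 0.467 0.133]
knob px [-45.    24.56   0.45] travel [-56.4 107.2] 121.1
flask px [-3.07 -0.31  0.77] shift [0.8 6.8]
big flask diff 14.0
```

Emit:
servo_tool(
  targets=[
    [0, 0, 0, 0.04],
    [0, 0, 0, 0.08],
  ],
)

```text
clock: 23.75
ee_pos: [566.4, -20.6, 46.4]
ee_rot: [-0.035, 0.706, 0.035, 0.706]
ft_force: [-2.7, -0.9, 5.0]
grip_width: 13.8
```

```bash
python3 -c "
from h import *
kn()
for i in range(3):
  eyes.snapshot('scene'); print(readout.state()['wrist_torque'].round(3))
kn()"
```

```text
t 23.75 yaw 95.6 turned 0.460 T [0.04 0.47 0.43] Ft [-4.9 -0.6 -2.8] w 13.8 pos [566.4 -20.6  46.4]
[0.098 0.521 0.379]
[0.121 0.584 0.285]
[0.084 0.54  0.269]
t 23.90 yaw 95.7 turned 0.460 T [0.08 0.54 0.27] Ft [-5.4  0.9 -3. ] w 13.6 pos [566.4 -20.7  46.3]
```

Torque is 0.41–0.43 N m at each step with noise of about 0.05, so I can't tell friction from pressing. I'll back off to measure the free torque, then come forward again in equal sampled steps.

Emit:
servo_tool(
  targets=[
    [0, 0, 0, -0.12],
    [0, 0, 0, -0.24],
    [0, 0, 0, -0.36],
    [0, 0, 0, -0.48],
    [0, 0, 0, -0.6],
  ],
)

```text
clock: 24.52
ee_pos: [566.3, -20.1, 46.4]
ee_rot: [-0.243, 0.664, 0.243, 0.664]
ft_force: [-2.5, 5.2, 6.1]
grip_width: 13.8
```

```bash
python3 -c "
from h import *
kn(); cv2.imwrite('pics/k0.png',eyes.snapshot('scene')['img'])"
```

```text
t 24.52 yaw 130.2 turned -0.143 T [ 1.28  0.51 -0.23] Ft [-6.   5.6  1.5] w 13.8 pos [566.3 -20.1  46.4]
```

Emit:
servo_tool(
  targets=[
    [0, 0, 0, 0.05],
    [0, 0, 0, 0.1],
    [0, 0, 0, 0.15],
  ],
)

```text
clock: 24.95
ee_pos: [566.4, -20.2, 46.4]
ee_rot: [-0.191, 0.681, 0.191, 0.681]
ft_force: [-3.2, 5.3, 6.4]
grip_width: 13.9
```

```bash
python3 -c "
from h import *
kn()"
```

```text
t 24.95 yaw 121.4 turned 0.011 T [0.97 0.5  0.33] Ft [-6.4  6.2 -0. ] w 13.9 pos [566.4 -20.2  46.4]
```

Emit:
servo_tool(
  targets=[
    [0, 0, 0, 0.05],
    [0, 0, 0, 0.1],
    [0, 0, 0, 0.15],
  ],
)

```text
clock: 25.32
ee_pos: [566.4, -20.4, 46.4]
ee_rot: [-0.139, 0.693, 0.14, 0.693]
ft_force: [-3.5, 4.0, 5.2]
grip_width: 13.9
```

```bash
python3 -c "
from h import *
kn()"
```

```text
t 25.32 yaw 112.8 turned 0.161 T [0.72 0.49 0.34] Ft [-5.2  5.  -1.7] w 13.9 pos [566.4 -20.4  46.4]
```

Emit:
servo_tool(
  targets=[
    [0, 0, 0, 0.05],
    [0, 0, 0, 0.1],
    [0, 0, 0, 0.15],
  ],
)

```text
clock: 25.7
ee_pos: [566.4, -20.5, 46.4]
ee_rot: [-0.087, 0.702, 0.087, 0.702]
ft_force: [-2.7, 2.2, 5.6]
grip_width: 13.8
```

```bash
python3 -c "
from h import *
kn()"
```

```text
t 25.70 yaw 104.2 turned 0.311 T [0.39 0.44 0.37] Ft [-5.6  2.8 -2.1] w 13.8 pos [566.4 -20.5  46.4]
```

Emit:
servo_tool(
  targets=[
    [0, 0, 0, 0.05],
    [0, 0, 0, 0.1],
    [0, 0, 0, 0.15],
  ],
)

```text
clock: 26.08
ee_pos: [566.4, -20.6, 46.3]
ee_rot: [-0.035, 0.706, 0.034, 0.706]
ft_force: [-1.9, -0.3, 6.1]
grip_width: 13.8
```

```bash
python3 -c "
from h import *
kn(); cv2.imwrite('pics/k1.png',eyes.snapshot('scene')['img'])"
```

```text
t 26.07 yaw 95.6 turned 0.461 T [0.1  0.46 0.41] Ft [-6.1 -0.1 -2. ] w 13.8 pos [566.4 -20.6  46.3]
```

Emit:
servo_tool(
  targets=[
    [0, 0, 0, 0.05],
    [0, 0, 0, 0.1],
    [0, 0, 0, 0.15],
  ],
)

```text
clock: 26.5
ee_pos: [566.3, -20.8, 46.3]
ee_rot: [0.018, 0.707, -0.019, 0.707]
ft_force: [-3.0, -0.7, 5.0]
grip_width: 13.6
```

```bash
python3 -c "
from h import *
kn()"
```

```text
t 26.50 yaw 87.0 turned 0.611 T [-0.26  0.53  0.45] Ft [-5.  -0.9 -3. ] w 13.6 pos [566.3 -20.8  46.3]
```

Emit:
servo_tool(
  targets=[
    [0, 0, 0, 0.05],
    [0, 0, 0, 0.1],
    [0, 0, 0, 0.15],
  ],
)

```text
clock: 26.88
ee_pos: [566.3, -20.9, 46.3]
ee_rot: [0.071, 0.704, -0.072, 0.703]
ft_force: [-3.1, -3.2, 4.6]
grip_width: 13.7
```

```bash
python3 -c "
from h import *
kn(); cv2.imwrite('pics/k2.png',eyes.snapshot('scene')['img'])
# motion of face (white plate top edge) and flask between k0,k1,k2 by phase correlation
g=[cv2.cvtColor(cv2.imread(f'pics/k{i}.png'),cv2.COLOR_BGR2GRAY).astype(np.float32) for i in range(3)]
s=eyes.snapshot('scene')
for n,p in dict(face=[594,73,78],flask=[605,107,130],carr=[590,50,50]).items(): print(n,proj(s,p).round(1))
"
```

```text
t 26.88 yaw 78.4 turned 0.761 T [-0.6   0.51  0.44] Ft [-4.6 -3.8 -2.4] w 13.7 pos [566.3 -20.9  46.3]
face [318.2 244.4]
flask [328.7 225.8]
carr [312.3 255.6]
```

```bash
python3 -c "
from h import *
g=[cv2.cvtColor(cv2.imread(f'pics/k{i}.png'),cv2.COLOR_BGR2GRAY) for i in range(3)]
def ecc(a,b,x0,y0,x1,y1):
    W=np.eye(2,3,dtype=np.float32)
    try:
        c,W=cv2.findTransformECC(a[y0:y1,x0:x1],b[y0:y1,x0:x1],W,cv2.MOTION_TRANSLATION,(3,100,1e-5),None,3); return W[:,2].round(2),round(c,3)
    except cv2.error as e: return 'fail'
s=eyes.snapshot('scene')
for r in ((302,240,320,272),(300,236,318,262),(318,205,345,255),(318,196,345,215)):
    print(r,ecc(g[0],g[1],*r),ecc(g[1],g[2],*r))
p=proj(s,[594,73,78]);q=proj(s,[594+.314*4,73+.949*4,78]);print(q-p,'px per 4mm')
x=np.hstack([a[225:280,290:350] for a in g]);print(x[::6,::6])
"
```

```text
(302, 240, 320, 272) fail (array([0.47, 0.63], dtype=float32), 0.937)
(300, 236, 318, 262) fail (array([0.43, 0.63], dtype=float32), 0.937)
(318, 205, 345, 255) (array([ 0.01, -0.13], dtype=float32), 0.996) (array([0.06, 0.04], dtype=float32), 0.959)
(318, 196, 345, 215) (array([ 0.  , -0.02], dtype=float32), 1.0) (array([-0.,  0.], dtype=float32), 1.0)
[ 1.15779317 -0.70738293] px per 4mm
[[ 27  23  99 151 136  12  16  10  11 216  30  22 120  68  77  15  18  13
   12 215  30  25 129  53  97  88  13  16  17 218]
 [ 81  80  79 161 120  12  14  14  16 251  82  75  37  92 124  10  14  14
    9 252  76  74  85  27  75  80  17  11  14 252]
 [ 78  78  90 106  94  20  11   8  13 250  85  71  33  89  94  15  15  15
    9 249  80  80  89  79  95  11  18  14  13 250]
 [ 79  78  82  74 204  12  16  11  14 254  82  89 119  76 204  15  15   9
   13 254  47  47  72  45 202   8  15  15  15 254]
 [ 58  44  81 151 156 152  12  13  10 143  71  84 234 152 156 184  12  20
   15 144  38  76 233 152 157 181  15  13  15 143]
 [ 52  54  88 165 152 158  24  11  11 140  72  35 230 230 151 158  25  17
   14 140  49  46 229 231 153 159  25  15   8 141]
 [ 50  45  51 254 148 132  18  13 111 159  78  28 229 245 150 133  19  14
  110 157  76  31 228 245 149 133  19  10 112 160]
 [ 78  79  69 130 131 115 128 170 127 124  49  29 220 124 130 119 126 169
  128 126  82  32 212 124 130 117 126 174 128 125]
 [ 13 123 220 121 122 123 149 122 113 171  16 123 223 120 121 124 149 122
  110 170  16  90 223 121 122 123 148 123 113 170]
 [146 122 114 124 123 119 124 120  91 209 146 122 118 124 125 118 124 120
   90 210 147 120 116 126 125 118 123 119  92 209]]
```

```bash
python3 -c "
from h import *
g=[cv2.cvtColor(cv2.imread(f'pics/k{i}.png'),cv2.COLOR_BGR2GRAY) for i in range(3)]+[cv2.cvtColor(eyes.snapshot('scene')['img'],cv2.COLOR_BGR2GRAY)]
for y in (247,250,253,256,259,262):
  for i in range(4): print(y,i,g[i][y,304:334])
"
```

```text
247 0 [ 19 201 233 196 156 142 154 160 158 156 160 136 132 145 148 121  51  24
  21  13   7  19  13  16  10  14  14  17  11  11]
247 1 [241 244 232 195 155 143 155 159 158 157 155 156 158 171 175 144  63  23
  26  14  13   7  19  11  10  10  16  17  15  14]
247 2 [111 231 242 202 160 145 155 160 159 157 156 156 158 170 173 122  54  31
  22  13   7  17  15  17  16  15  13  15  14  14]
247 3 [109 230 241 202 158 144 155 160 159 156 155 156 157 172 171 122  50  30
  26  10  11  11  14  10  14  13  11  14  18  14]
250 0 [ 68 183 242 204 134 117 155 161 158 155 156 159 155 133 154 144 149 153
 101  41  30  24  16  11  13  13  11  17  16  15]
250 1 [233 236 238 201 135 119 156 160 160 157 156 157 156 157 155 161 175 180
 146  64  31  23  17  12  15   7  14  11   8  17]
250 2 [237 238 238 200 134 120 155 162 160 156 156 159 157 155 155 161 178 178
 125  51  33  27  18   3  17  16  20  16  13  17]
250 3 [236 238 237 199 132 118 158 163 160 156 154 157 157 155 155 161 177 174
 147  65  24  24  16  17  13  11  14   7  12  16]
253 0 [ 72  85 181 238 169 131 143 162 172 170 167 165 159 153 157 1
[... 1295 characters left out ...]
6 155
 162 152 108  45  21  14  13  13  13  14  10  18]
259 3 [230 231 231 231 238 190 147 145 147 150 151 141 129 130 132 135 135 156
 164 153 108  46  17  19  11  16  15  11  12  12]
262 0 [ 38  31  25 247 201 150 148 149 150 150 146 146 148 148 143 126 130 132
 158 151 101  45  17   7   2   5   4   3   3   0]
262 1 [229 230 231 240 191 148 148 149 150 149 145 147 148 148 140 130 130 131
 160 157 125  58  14   3   6   3   0   6   6   5]
262 2 [230 230 233 240 189 148 146 150 151 148 147 148 150 148 141 129 133 132
 160 158 106  44  15   7   5   0   3   3   5   1]
262 3 [231 231 233 240 189 148 148 151 151 149 148 148 148 147 138 130 132 131
 160 155 105  42  17   8   0   7   5   4   3   4]
```

The flask hasn't moved at all between k0 and k2, so it is seated. The face edge hasn't visibly moved either, so contact may have come before turned = -0.14. I'll back off further, tracking the face edge over averaged images and the torque, to find where contact is lost.

```bash
cat >> h.py <<'E'
def edge(n=8):
    im=np.mean([cv2.cvtColor(eyes.snapshot("scene")["img"],cv2.COLOR_BGR2GRAY).astype(float) for _ in range(n)],axis=0)
    out=[]
    for y in range(254,265):
        r=im[y,320:332]; k=np.argmax(r<85); out.append(320+k-1+(r[k-1]-85)/(r[k-1]-r[k]))
    kn(); print("edge",np.mean(out).round(3),np.round(out,2))
E
python3 -c "
from h import *
edge()"
```

```text
t 27.48 yaw 78.5 turned 0.759 T [-0.56  0.54  0.28] Ft [-5.5 -4.8 -2.6] w 13.6 pos [566.3 -20.9  46.4]
edge 324.502 [324.66 324.65 324.65 324.65 324.64 324.39 324.32 324.33 324.31 324.48
 324.45]
```

Emit:
servo_tool(
  targets=[
    [0, 0, 0, -0.17],
    [0, 0, 0, -0.34],
    [0, 0, 0, -0.51],
    [0, 0, 0, -0.68],
    [0, 0, 0, -0.8],
  ],
)

```text
clock: 28.1
ee_pos: [566.4, -20.2, 46.4]
ee_rot: [-0.21, 0.675, 0.21, 0.675]
ft_force: [-3.7, 6.0, 6.1]
grip_width: 13.7
```

```bash
python3 -c "
from h import *
edge()"
```

```text
t 28.50 yaw 124.3 turned -0.040 T [1.11 0.53 0.23] Ft [-6.   6.8  0. ] w 13.9 pos [566.3 -20.2  46.4]
edge 324.527 [324.76 324.79 324.82 324.66 324.52 324.39 324.36 324.4  324.42 324.39
 324.29]
```

Emit:
servo_tool(
  targets=[
    [0, 0, 0, -0.1],
    [0, 0, 0, -0.2],
    [0, 0, 0, -0.25],
  ],
)

```text
clock: 28.88
ee_pos: [566.3, -20.0, 46.4]
ee_rot: [-0.291, 0.644, 0.292, 0.644]
ft_force: [-3.8, 6.8, 6.5]
grip_width: 14.0
```

```bash
python3 -c "
from h import *
edge()"
```

```text
t 29.27 yaw 138.6 turned -0.290 T [1.5  0.57 0.22] Ft [-6.7  6.2  3.1] w 14.1 pos [566.3 -20.   46.4]
edge 324.583 [324.75 324.79 324.78 324.52 324.5  324.54 324.54 324.57 324.44 324.53
 324.45]
```

Emit:
servo_tool(
  targets=[
    [0, 0, 0, -0.1],
    [0, 0, 0, -0.2],
    [0, 0, 0, -0.25],
  ],
)

```text
clock: 29.65
ee_pos: [566.2, -19.9, 46.4]
ee_rot: [-0.369, 0.603, 0.37, 0.603]
ft_force: [-4.9, 8.2, 8.5]
grip_width: 13.5
```

```bash
python3 -c "
from h import *
edge()"
```

```text
t 30.05 yaw 152.9 turned -0.540 T [1.73 0.77 0.21] Ft [-6.6  7.1  4.6] w 13.9 pos [566.2 -19.9  46.4]
edge 324.464 [324.57 324.6  324.59 324.6  324.59 324.57 324.58 324.34 324.23 324.23
 324.2 ]
```

```bash
cat >> h.py <<'E'
def avg(name,n=4):
    kn(); im=np.mean([eyes.snapshot("scene")["img"].astype(float) for _ in range(n)],axis=0); np.save(name,im[180:300,250:370])
E
python3 -c "
from h import *
avg('a0')
s=eyes.snapshot('scene')
x=np.array([.949,-.314,0]);y=np.array([.314,.949,0])
f=np.array([594.2,73.3,0])
for n,p in dict(TL=f-30*x+[0,0,80],TR=f+30*x+[0,0,80],BR=f+30*x+[0,0,20],BL=f-30*x+[0,0,20],TRback=f+30*x-10*y+[0,0,80],flaskbot_mx=f+36*y-36*x+[0,0,10],fl80=f+36*y+[0,0,80]).items(): print(n,proj(s,p).round(1))"
```

```text
t 30.05 yaw 152.9 turned -0.540 T [1.73 0.77 0.21] Ft [-6.6  7.1  4.6] w 13.9 pos [566.2 -19.9  46.4]
TL [311.6 237.1]
TR [325.2 250.8]
BR [324.9 264. ]
BL [311.7 250.5]
TRback [322.2 252.6]
flaskbot_mx [320.4 245.3]
fl80 [328.6 237.6]
```

Emit:
servo_tool(
  targets=[
    [0, 0, 0, 0.05],
    [0, 0, 0, 0.1],
    [0, 0, 0, 0.15],
  ],
)

```text
clock: 30.68
ee_pos: [566.2, -19.9, 46.4]
ee_rot: [-0.322, 0.629, 0.323, 0.629]
ft_force: [-4.5, 7.6, 5.4]
grip_width: 14.4
```

```bash
python3 -c "
from h import *
kn()"
```

```text
t 30.68 yaw 144.3 turned -0.389 T [1.69 0.67 0.3 ] Ft [-5.4  8.1  3.6] w 14.4 pos [566.2 -19.9  46.4]
```

Emit:
servo_tool(
  targets=[
    [0, 0, 0, 0.05],
    [0, 0, 0, 0.1],
    [0, 0, 0, 0.15],
  ],
)

```text
clock: 31.05
ee_pos: [566.3, -20.0, 46.4]
ee_rot: [-0.274, 0.652, 0.275, 0.652]
ft_force: [-2.7, 7.1, 6.4]
grip_width: 13.7
```

```bash
python3 -c "
from h import *
avg('a1')"
```

```text
t 31.05 yaw 135.7 turned -0.239 T [1.47 0.56 0.3 ] Ft [-6.4  7.   3.2] w 13.7 pos [566.3 -20.   46.4]
```

Emit:
servo_tool(
  targets=[
    [0, 0, 0, 0.05],
    [0, 0, 0, 0.1],
    [0, 0, 0, 0.15],
  ],
)

```text
clock: 31.62
ee_pos: [566.4, -20.1, 46.4]
ee_rot: [-0.225, 0.67, 0.225, 0.67]
ft_force: [-3.5, 6.6, 4.9]
grip_width: 13.8
```

```bash
python3 -c "
from h import *
kn()"
```

```text
t 31.62 yaw 127.1 turned -0.089 T [1.21 0.54 0.27] Ft [-4.9  7.3  1.2] w 13.8 pos [566.4 -20.1  46.4]
```

Emit:
servo_tool(
  targets=[
    [0, 0, 0, 0.05],
    [0, 0, 0, 0.1],
    [0, 0, 0, 0.15],
  ],
)

```text
clock: 32.0
ee_pos: [566.4, -20.3, 46.3]
ee_rot: [-0.174, 0.685, 0.174, 0.685]
ft_force: [-3.0, 4.5, 5.4]
grip_width: 13.8
```

```bash
python3 -c "
from h import *
avg('a2')"
```

```text
t 32.00 yaw 118.5 turned 0.061 T [0.87 0.46 0.38] Ft [-5.4  5.4 -0.5] w 13.8 pos [566.4 -20.3  46.3]
```

Emit:
servo_tool(
  targets=[
    [0, 0, 0, 0.05],
    [0, 0, 0, 0.1],
    [0, 0, 0, 0.15],
  ],
)

```text
clock: 32.58
ee_pos: [566.4, -20.4, 46.3]
ee_rot: [-0.122, 0.697, 0.122, 0.696]
ft_force: [-3.1, 1.6, 5.0]
grip_width: 14.1
```

```bash
python3 -c "
from h import *
kn()"
```

```text
t 32.58 yaw 109.9 turned 0.211 T [0.61 0.43 0.34] Ft [-5.   2.6 -2.4] w 14.1 pos [566.4 -20.4  46.3]
```

Emit:
servo_tool(
  targets=[
    [0, 0, 0, 0.05],
    [0, 0, 0, 0.1],
    [0, 0, 0, 0.15],
  ],
)

```text
clock: 32.95
ee_pos: [566.4, -20.5, 46.4]
ee_rot: [-0.07, 0.704, 0.07, 0.704]
ft_force: [-3.0, 0.9, 4.5]
grip_width: 13.5
```

```bash
python3 -c "
from h import *
avg('a3')
A=[np.load(f'a{i}.npy').mean(2) for i in range(4)]
for i in range(3):
  d=np.abs(A[i+1]-A[i])[45:100,45:95]; ys,xs=np.where(d>25); print(i,len(ys),'rows',np.percentile(ys,[5,50,95])+225 if len(ys) else '','cols',np.percentile(xs,[5,50,95])+295 if len(ys) else '')
np.set_printoptions(linewidth=200)
for y in (236,240,244,248,260,268,272):
  for a in A: print(y,a[y-180,300-250:334-250].round().astype(int))
"
```

```text
t 32.95 yaw 101.3 turned 0.361 T [0.29 0.41 0.35] Ft [-4.5  1.5 -2.7] w 13.5 pos [566.4 -20.5  46.4]
0 366 rows [230.   254.   270.75] cols [297.  308.5 318. ]
1 309 rows [237. 257. 268.] cols [296.  303.  311.6]
2 252 rows [226. 248. 269.] cols [295. 300. 310.]
236 [ 76  77  76  77  76  77  88  89  86  99 112 114 114 106  85  74  85  40   5  12  14  14  13  12  16  11  13  16  13  14  14  13  12  17]
236 [ 91  95  62  91 106  96  89  88  87 100 111 114 114 106  85  74  84  40  10  11  11  15  13  14  12  15  16  14  15  13  12  14  15  15]
236 [ 72  85  66  50  36  83  91  89  87 100 112 114 115 107  85  74  85  40  11  13  14  14  14  15  15  12  15  15  14  12  14  15  16  15]
236 [ 52  72  84  84  85  84  53  42  83 102 112 115 115 107  85  76  84  40   8  13  15  12  12  16  14  13  14  16  14  11  14  15  14  14]
240 [ 78  77  78  76  76  91  92  95  85 155 253 255 156  41  32 136 254 146   0  14  15  15  14  13  16  12  14  15  13  16  14  14  12  15]
240 [ 76  85  83  81  73  96 110 109  88  94 235 255 217  84  26 135 254 145   1  12  17  15  12  16  15  12  13  14  13  16  1
[... 2438 characters left out ...]
202 218 211 219 163 122 121 122 125 124 125 128 127 122 119 118 116 116 120 117 121 123 122 120 121 123 122 121 130 170 172 162 150]
272 [205 206 209 222 144 117 126 124 119 117 118 118 118 118 117 118 121 121 120 120 120 121 121 118 142 146 145 145 145 143 124 119 121 120]
272 [195 209 209 220 144 117 125 124 120 117 118 118 117 117 117 120 122 121 122 121 120 121 121 118 142 147 145 145 143 144 125 119 120 121]
272 [200 212 210 220 144 117 126 125 120 118 118 117 116 119 117 120 121 122 121 121 121 121 121 124 142 147 146 145 144 143 126 119 122 120]
272 [198 210 210 222 144 117 126 125 120 119 118 118 117 118 116 119 121 122 121 121 121 121 120 122 142 147 146 145 145 144 125 119 121 120]
```

Row 240 shows the face's top-left edge moving 0.39 px between turned = -0.54 and -0.24, then standing still. That puts contact near -0.33, which fits the jaw having locked under the push with almost no slip. The torque fit alone suggests about 0, so I'll repeat the approach in finer steps.

```bash
cat >> h.py <<'E'
def face(n=7):
    im=np.mean([cv2.cvtColor(eyes.snapshot("scene")["img"],cv2.COLOR_BGR2GRAY).astype(float) for _ in range(n)],axis=0)
    L=[];F=[]
    for y in (238,239,240,241,242):
        r=im[y,304:316]; k=int(np.argmax(r)); 
        j=k+int(np.argmax(r[k:]<128)); F.append(304+j-1+(r[j-1]-128)/(r[j-1]-r[j]))
        i=k-int(np.argmax(r[:k+1][::-1]<170)); L.append(304+i+(170-r[i])/(r[i+1]-r[i]))
    kn(); print("L",np.round(L,2),"R",np.round(F,2), "row240",im[240,308:316].round())
E
echo
```

Emit:
servo_tool(
  targets=[
    [0, 0, 0, -0.18],
    [0, 0, 0, -0.36],
    [0, 0, 0, -0.54],
    [0, 0, 0, -0.72],
    [0, 0, 0, -0.9],
  ],
)

```text
clock: 33.78
ee_pos: [566.2, -19.9, 46.4]
ee_rot: [-0.37, 0.602, 0.371, 0.602]
ft_force: [-5.1, 8.3, 7.4]
grip_width: 13.6
```

Emit:
servo_tool(
  targets=[
    [0, 0, 0, -0.04],
    [0, 0, 0, 0.0],
    [0, 0, 0, 0.02],
  ],
)

```text
clock: 34.15
ee_pos: [566.2, -19.9, 46.4]
ee_rot: [-0.362, 0.607, 0.363, 0.607]
ft_force: [-4.3, 9.1, 6.6]
grip_width: 13.7
```

```bash
python3 -c "
from h import *
face()"
```

```text
t 34.50 yaw 151.8 turned -0.520 T [1.7  0.69 0.07] Ft [-7.6  7.5  5.4] w 13.5 pos [566.2 -19.9  46.4]
L [298.97 309.86 309.12 309.39 310.17] R [313.47 311.06 312.32 313.33 314.15] row240 [ 87. 158. 255. 255. 166.  49.  33. 140.]
```

Emit:
servo_tool(
  targets=[
    [0, 0, 0, 0.04],
    [0, 0, 0, 0.08],
  ],
)

```text
clock: 34.75
ee_pos: [566.2, -19.9, 46.4]
ee_rot: [-0.338, 0.621, 0.339, 0.621]
ft_force: [-4.6, 7.4, 6.2]
grip_width: 13.7
```

```bash
python3 -c "
from h import *
face()"
```

```text
t 35.10 yaw 147.2 turned -0.440 T [ 1.62  0.77 -0.06] Ft [-6.3  7.3  4.5] w 13.8 pos [566.2 -19.9  46.4]
L [298.26 309.85 309.34 309.58 310.36] R [344.5  311.35 312.39 313.38 314.15] row240 [ 92. 126. 254. 255. 175.  54.  32. 139.]
```

Emit:
servo_tool(
  targets=[
    [0, 0, 0, 0.04],
    [0, 0, 0, 0.08],
  ],
)

```text
clock: 35.35
ee_pos: [566.2, -19.9, 46.4]
ee_rot: [-0.313, 0.634, 0.313, 0.634]
ft_force: [-4.3, 7.0, 6.6]
grip_width: 13.6
```

```bash
python3 -c "
from h import *
face()"
```

```text
t 35.70 yaw 142.6 turned -0.360 T [ 1.56  0.67 -0.03] Ft [-7.3  7.6  4.3] w 13.5 pos [566.2 -19.9  46.4]
L [300.43 309.86 309.34 309.59 310.38] R [312.88 311.51 312.58 313.59 314.25] row240 [ 91. 126. 254. 255. 202.  74.  29. 139.]
```

Emit:
servo_tool(
  targets=[
    [0, 0, 0, 0.04],
    [0, 0, 0, 0.08],
  ],
)

```text
clock: 35.95
ee_pos: [566.3, -20.0, 46.4]
ee_rot: [-0.287, 0.646, 0.288, 0.646]
ft_force: [-3.3, 8.0, 6.2]
grip_width: 14.0
```

```bash
python3 -c "
from h import *
face()"
```

```text
t 36.30 yaw 138.0 turned -0.280 T [ 1.52  0.61 -0.02] Ft [-6.5  8.3  3.5] w 14.0 pos [566.3 -20.   46.4]
L [301.61 309.87 309.34 309.59 310.38] R [313.86 311.62 312.59 313.65 314.28] row240 [ 91. 126. 254. 255. 205.  75.  29. 138.]
```

Emit:
servo_tool(
  targets=[
    [0, 0, 0, 0.05],
    [0, 0, 0, 0.1],
    [0, 0, 0, 0.15],
  ],
)

```text
clock: 36.67
ee_pos: [566.3, -20.1, 46.4]
ee_rot: [-0.238, 0.666, 0.238, 0.666]
ft_force: [-4.1, 5.5, 5.3]
grip_width: 13.8
```

```bash
python3 -c "
from h import *
face()"
```

```text
t 37.02 yaw 129.4 turned -0.130 T [ 1.24  0.51 -0.07] Ft [-6.   5.8  0.3] w 13.8 pos [566.3 -20.1  46.4]
L [299.98 309.86 309.51 310.   310.94] R [313.19 311.62 312.68 313.63 314.3 ] row240 [ 92.  98. 239. 255. 221.  85.  27. 138.]
```

The finer sweep agrees: the face stops moving at about -0.32. At 60 N/rad, turned = +0.48 gives about 48 N, so I'm turning there.

Emit:
servo_tool(
  targets=[
    [0, 0, 0, 0.1],
    [0, 0, 0, 0.2],
    [0, 0, 0, 0.3],
    [0, 0, 0, 0.4],
    [0, 0, 0, 0.5],
  ],
)

```text
clock: 37.65
ee_pos: [566.4, -20.6, 46.4]
ee_rot: [-0.066, 0.704, 0.066, 0.704]
ft_force: [-3.1, 0.0, 4.8]
grip_width: 13.7
```

Emit:
servo_tool(
  targets=[
    [0, 0, 0, 0.05],
    [0, 0, 0, 0.1],
    [0, 0, 0, 0.11],
  ],
)

```text
clock: 38.02
ee_pos: [566.4, -20.7, 46.4]
ee_rot: [-0.028, 0.707, 0.028, 0.707]
ft_force: [-3.9, -0.4, 5.2]
grip_width: 13.9
```

```bash
python3 -c "
from h import *
face()"
```

```text
t 38.38 yaw 94.5 turned 0.479 T [0.08 0.4  0.37] Ft [-5.3  0.6 -3.1] w 14.3 pos [566.4 -20.7  46.4]
L [293.09 309.82 309.5  309.97 310.89] R [309.41 311.53 312.54 313.55 314.26] row240 [ 63.  99. 242. 255. 197.  69.  29. 139.]
```

Emit:
servo_tool(
  targets=[
    [0, 0, 0, 0],
    [0, 0, 0, 0],
    [0, 0, 0, 0],
    [0, 0, 0, 0],
  ],
  hand=0.05,
)

```text
clock: 38.88
ee_pos: [566.5, -20.6, 46.2]
ee_rot: [-0.028, 0.707, 0.028, 0.707]
ft_force: [-0.1, 0.1, 0.6]
grip_width: 49.4
```

Emit:
servo_tool(
  targets=[
    [-0.02, 0, 0, 0],
    [-0.05, 0, 0, 0],
    [-0.09, 0, 0, 0],
    [-0.13, 0, 0, 0],
    [-0.17, 0, 0, 0],
  ],
)

```text
clock: 39.5
ee_pos: [566.4, -20.6, 219.1]
ee_rot: [-0.028, 0.706, 0.028, 0.707]
ft_force: [0.1, 0.4, 0.5]
grip_width: 50.3
```

```bash
python3 -c "
from h import *
kn()
s=eyes.snapshot('scene'); g=s['img'].max(2)[250:290,270:312]; m=(g<45).astype(np.uint8)
n,l,st,c=cv2.connectedComponentsWithStats(m)
for i in range(1,n):
  if st[i,4]>15: print(st[i]+[270,250,0,0,0],c[i]+[270,250])
face()
# scene vs start: other things
a=cv2.cvtColor(cv2.imread('pics/scene0.png'),cv2.COLOR_BGR2GRAY).astype(float);b=cv2.cvtColor(s['img'],cv2.COLOR_BGR2GRAY).astype(float)
for n,(x0,y0,x1,y1) in dict(mug=(358,200,395,245),sieve=(355,258,385,285),spoon=(285,285,335,340),jar=(210,312,245,352),tin=(135,310,170,348),saucer=(348,145,392,182),smallflask=(320,295,345,345),bigflask=(228,145,275,240),box=(292,188,316,225)).items(): print(n,np.abs(a-b)[y0:y1,x0:x1].mean().round(1))"
```

```text
t 39.50 yaw 94.5 turned 0.480 T [ 0.08 -0.16 -0.01] Ft [-0.5  0.4  0.2] w 50.3 pos [566.4 -20.6 219.1]
[280 258  20  16 182] [289.44505495 266.17032967]
t 39.90 yaw 94.5 turned 0.480 T [ 0.19 -0.17 -0.01] Ft [ 0.5  0.1 -0.2] w 50.2 pos [565.8 -20.5 215.4]
L [298.78 309.84 309.51 309.99 310.93] R [316.4  311.45 312.53 313.54 314.26] row240 [ 92.  98. 240. 255. 195.  68.  30. 138.]
mug 4.6
sieve 2.9
spoon 9.1
jar 1.6
tin 10.4
saucer 4.5
smallflask 3.6
bigflask 22.5
box 46.8
```

Emit:
servo_tool(
  targets=[
    [0, -0.06, 0, 0],
    [0, -0.12, 0, 0],
    [0, -0.18, 0, 0],
    [0, -0.24, 0, 0],
    [0, -0.3, 0, 0],
  ],
)

```text
clock: 40.52
ee_pos: [589.4, -321.5, 215.3]
ee_rot: [-0.027, 0.707, 0.028, 0.706]
ft_force: [0.7, -0.1, -0.0]
grip_width: 50.1
```

Emit:
servo_tool(
  targets=[
    [0, -0.06, -0.03, 0],
    [0, -0.12, -0.05, 0],
    [0, -0.18, -0.08, 0],
    [0, -0.24, -0.1, 0],
    [0, -0.24, -0.1, 0],
  ],
)

```text
clock: 41.15
ee_pos: [507.1, -569.7, 214.8]
ee_rot: [-0.026, 0.707, 0.027, 0.706]
ft_force: [-0.5, 0.2, -0.5]
grip_width: 49.9
```

```bash
python3 -c "
from h import *
kn(); look()
g=lambda i:cv2.cvtColor(i,cv2.COLOR_BGR2GRAY)
for nm in('scene','top'):
  a=g(cv2.imread(f'pics/{nm}0.png'));b=g(eyes.snapshot(nm)['img'])
  R_=dict(mug=(358,200,395,245),sieve=(355,258,385,285),spoon=(285,285,335,340),bigflask=(228,145,275,240),box=(292,188,316,225),tin=(135,310,170,348)) if nm=='scene' else dict(bigflask=(300,300,348,355),box=(240,252,296,296),mug=(216,182,268,224),spoon=(348,180,420,212),tin=(484,302,520,334))
  for n,(x0,y0,x1,y1) in R_.items():
    m=10; r=cv2.matchTemplate(b[y0-m:y1+m,x0-m:x1+m],a[y0:y1,x0:x1],cv2.TM_CCOEFF_NORMED); j,i=np.unravel_index(r.argmax(),r.shape); print(nm,n,(i-m,j-m),r.max().round(3))
  if nm=='top':
    # knob bar direction and position from the clean top view
    mm=(b[225:265,350:395]<40).astype(np.uint8); n_,l,st,c=cv2.connectedComponentsWithStats(mm); k=1+st[1:,4].argmax(); print(st[k],c[k]+[350,225])
"
```

```text
t 41.15 yaw 94.3 turned 0.483 T [ 0.16 -0.17  0.  ] Ft [ 0.5  0.3 -0.4] w 49.9 pos [ 507.1 -569.7  214.8]
knob px [-30.76  -9.18   0.77] travel [22.8 72.1] 75.6
flask px [-2.84 -0.33  0.78] shift [0.8 6.3]
big flask diff 4.4
scene mug (np.int64(0), np.int64(0)) 0.998
scene sieve (np.int64(0), np.int64(0)) 0.986
scene spoon (np.int64(0), np.int64(0)) 0.936
scene bigflask (np.int64(0), np.int64(0)) 0.997
scene box (np.int64(0), np.int64(0)) 0.98
scene tin (np.int64(0), np.int64(0)) 0.891
top bigflask (np.int64(0), np.int64(0)) 0.987
top box (np.int64(0), np.int64(0)) 0.998
top mug (np.int64(0), np.int64(0)) 0.985
top spoon (np.int64(0), np.int64(0)) 0.941
top tin (np.int64(0), np.int64(0)) 0.836
[  4   4  15  24 139] [361.79856115 240.74820144]
```

All other things are unmoved, and the jaw, flask and knob are holding. I'm handing in.

```bash
python3 -c "
from rig import arm
print(arm.finish_job())"
```

```text
the job is handed in; nothing more can be done
None
```

I handed the job in at about 41 s. The flask is seated, the jaw is locked and the knob is tightened to an estimated 48 N. That grip force is worked out, not measured, and my two ways of estimating it disagreed.

**What I did:** I pressed the lever about 9 mm (9–12 N going down) and slid the jaw about 77 mm until the flask stopped in the V jaw. I let the lever up while still pushing, at most about 24 N on it in total. Then I gripped the knob, turned it, let go and moved the arm clear.

**Last checks:**
- **Flask and jaw:** the flask had moved about 6 mm into the V and stayed put during all the tightening. The jaw stayed locked.
- **Other things:** the mug, snapbox, spoon, tin and big flask showed no shift in either camera, nor the sieve in the scene view. The jar and saucer got only a rough image comparison, which showed nothing.

**What disagreed:**
- **Grip force:** the camera showed the face touching the flask about 0.32 rad before the knob's starting angle. With the final angle 0.48 rad past the start, that gives about 48 N. The noisy wrist torque suggested contact about 0.3 rad later, which would be nearer 30 N, at the low limit. I trusted the camera and turned slightly past the 45 N aim.
- **Peak force:** while looking for the contact point I turned the knob 0.28 rad further, about 65 N by the camera estimate, then backed off below contact and tightened again. That is above the 60 N band but under the 75 N limit.
- **Fingertip height:** the real fingertips were about 36 mm above the reported TCP. I used the pictures and the contact force for heights instead.

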